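# Rack tapered stoppers in a drying stand and set its cover for airing

## Task

Put the washed stoppers away to dry: fold the stand's blue cover right up, then set every stopper knob-up and fully home in a cup of its own size. Once all of them are in, ease the large red-knobbed one up a little in its cup to check that it has not jammed, and let it settle back home; then fold the cover down to the yellow 40-degree mark and leave it there, without disturbing the timer or the jar.

Things in the scene. Friction and masses are not known exactly. Their poses are not given: they have to be found in the camera images.
- stand: the drying stand, fixed to the worktop: a grey base plate 220 x 250 x 8 mm with five white tapered cups in two rows (three small in front; large and small behind), and two 105 mm posts at the rear that carry the hinge. Origin 10 mm in front of the plate's centre, on the worktop; x points from its open front to the hinge at the rear, y to the left, z up; its yaw and place vary
- cover_hinge (a point): point on the hinge axis of the cover, middle of its width, 105 mm over the worktop; the hinge axis runs along the stand's y
- cover (a joint): angle of the stiff blue cover in rad: 0 = folded down level over the cups (bar towards the front), 1.57 = standing upright, 1.75 = stop, leaning back; 0.698 (40 degrees) = the yellow mark on the black discs beside the hinge (white marks: 0 and 90 degrees). A friction hinge (0.5 N m, about 3 to 4 N at the bar) holds it where it is left. The cover is a 5 mm panel, 220 mm wide, that reaches 165 mm from the hinge axis
- cover_bar (a point): middle of the yellow round handle bar along the free edge of the cover: 10 mm thick, 116 mm free between its two brackets, parallel to the hinge axis and 205 mm from it, 35 mm clear of the panel edge; turns with the cover
- small_1_mid (a point): small stopper (blue knob) no. 1, may be absent; 70 mm tall in all: a white tapered plug, 40 mm across at its flat foot widening to 54 mm at 32 mm up, with a plain blue cylindrical knob 22 mm across and 38 mm tall on top. The point is on its axis, half-way up (35 mm over the foot; the knob's centre is 16 mm above the point). z is its axis, up from foot to knob. Stands upright on its foot at the start. Seated in a small cup this point is 11.5 mm above the cup's point
- small_2_mid (a point): small stopper (blue knob) no. 2, may be absent; 70 mm tall in all: a white tapered plug, 40 mm across at its flat foot widening to 54 mm at 32 mm up, with a plain blue cylindrical knob 22 mm across and 38 mm tall on top. The point is on its axis, half-way up (35 mm over the foot; the knob's centre is 16 mm above the point). z is its axis, up from foot to knob. Stands upright on its foot at the start. Seated in a small cup this point is 11.5 mm above the cup's point
- small_3_mid (a point): small stopper (blue knob) no. 3, may be absent; 70 mm tall in all: a white tapered plug, 40 mm across at its flat foot widening to 54 mm at 32 mm up, with a plain blue cylindrical knob 22 mm across and 38 mm tall on top. The point is on its axis, half-way up (35 mm over the foot; the knob's centre is 16 mm above the point). z is its axis, up from foot to knob. Stands upright on its foot at the start. Seated in a small cup this point is 11.5 mm above the cup's point
- small_4_mid (a point): small stopper (blue knob) no. 4, may be absent; 70 mm tall in all: a white tapered plug, 40 mm across at its flat foot widening to 54 mm at 32 mm up, with a plain blue cylindrical knob 22 mm across and 38 mm tall on top. The point is on its axis, half-way up (35 mm over the foot; the knob's centre is 16 mm above the point). z is its axis, up from foot to knob. Stands upright on its foot at the start. Seated in a small cup this point is 11.5 mm above the cup's point
- large_mid (a point): the large stopper (red knob), always there; 73 mm tall in all: a white tapered plug, 48 mm across at its flat foot widening to 64 mm at 35 mm up, with a plain red cylindrical knob 26 mm across and 38 mm tall on top. The point is on its axis, half-way up (36.5 mm over the foot; the knob's centre is 17.5 mm above the point). z is its axis, up from foot to knob. Stands upright on its foot at the start. Seated in the large cup this point is 13 mm above the cup's point
- cup_small_1 (a point): small cup no. 1 of the stand: white, 58 mm across outside at the rim, with a tapered bore that matches any small stopper (50.5 mm at the rim). Point on its axis at the rim, 36 mm over the worktop
- cup_small_2 (a point): small cup no. 2 of the stand: white, 58 mm across outside at the rim, with a tapered bore that matches any small stopper (50.5 mm at the rim). Point on its axis at the rim, 36 mm over the worktop
- cup_small_3 (a point): small cup no. 3 of the stand: white, 58 mm across outside at the rim, with a tapered bore that matches any small stopper (50.5 mm at the rim). Point on its axis at the rim, 36 mm over the worktop
- cup_small_4 (a point): small cup no. 4 of the stand: white, 58 mm across outside at the rim, with a tapered bore that matches any small stopper (50.5 mm at the rim). Point on its axis at the rim, 36 mm over the worktop
- cup_large (a point): the large cup of the stand (rear row, left): white, 67 mm across outside at the rim, tapered bore that matches the large stopper (59 mm at the rim). Point on its axis at the rim, 36 mm over the worktop
- timer: white bench timer lying flat, 70 x 64 x 17 mm, origin under its centre; a bystander
- dropper_jar: round screw jar with a white lid, 62 mm across, 80 mm tall, origin under its centre; a bystander
Things that resemble listed ones, but are neither listed nor needed, are in the scene too. Leave any brown or turquoise look-alike of the part that bears small_1_mid alone.

How it is judged:
By the outcome, as a careful person would: the job done as asked, in the order asked, and still so for the second after the job is handed in, with the robot touching nothing.
Of small_1, small_2, small_3, small_4 only 2 to 4 are there at a start; the rules pass over those that are not, and their reading is None.
At some moment in a run one of small_1, small_2, small_3, small_4, large may be knocked a few centimetres aside while the robot is not near it.
It also fails if it takes over 210 s, if anything falls off the work surface, if the arm or the gripper's body presses on something with over 40 N, if the wrist force passes 120 N, or if a joint passes its speed limit or range.

## Robot

A 6-joint arm with a two-finger parallel gripper is mounted at the origin on a cart in front of the work surface, level with it; the furniture and walls round the work are solid. World frame = base frame: x ahead of the robot, y to its left, z up, the work surface at z = 0. Lengths are in mm, angles in rad, forces in N, time in s.
With the tool pointing down it reaches from about 275 to 875 mm from the base axis. Payload 12.5 kg.
Tool frame: the origin (TCP) lies midway between the tips of the shut fingers; the grasp point (between the pads) lies robot.tcp_to_grasp behind it (robot.tcp_to_grasp is the distance from the TCP to the grasp point, in mm); y points along the fingers, z is the direction in which the jaws open and shut, and the axes are right-handed (so a half turn about y gives the same grasp; the last joint's range is limited). The gripper opens to 85 mm and grips with 20 to 120 N. Pads are 22 mm wide; open, the fingers measure 114 mm over their backs; the gripper's body (76 mm by 85 mm) begins 54 mm behind the grasp point. The pads swing forward as they close: fully open they stand 13 mm farther back than shut.
Start: joints at [-1.333, 0.351, 1.652, -0, 1.139, -0.085], TCP at [174.492, -521.572, 231.29] pointing down, gripper open.
Joint ranges: [-2.75, 2.75], [-0.79, 2.1], [0.01, 2.65], [-1.57, 4.71], [0.07, 3.14], [-2.87, 2.87]. Speed limits (rad/s): [2.22, 2.22, 2.79, 3.14, 3.14, 3.14].

## Interface

Orientations are given as a rotation vector (axis times angle).
In Python, from plant import robot, vision, job gives the robot as it stands. The module is installed in compiled form; this text tells all that it offers.
- The arm moves only by the tool jog_arm, never from a script. Its argument "deltas" is a list that holds one entry, the list of rows, each a list of 4 numbers: the shift along the tool's x, y, z as a fraction of full scale, then the turn about the tool's y as a fraction of full scale. In form: [[[tx, ty, tz, turn], ...]]. A call has 1 to 20 rows; each row shifts and turns the pose as measured when the row begins, along the tool's axes as they then stand; what a row does not reach is not made up. Full scale, the value 1, is 6 cm for a shift and 90 degrees for a turn. A row lasts 1/8 s, in which the tool goes at most 62.5 mm and 10.7 degrees, less where a joint would pass 70% of its speed; a pose out of reach is approached as far as the arm can. A call with a number of a shift or a turn outside -1 to 1 is refused whole. A call with a gripper value outside its range is refused whole. "hand" is the opening, from 0 (shut) to 1 (fully open), set as the call begins (left out, the last holds). The fingers move at their own pace and stop on an object; "force" is the grip in N (left out, the last holds). Time passes only in rows, so rows that do not move let the fingers close. It gives the time, the measured TCP pose, the force and the opening at its end, in the units of the state.
- robot.sense(): the state, without advancing time (a new reading comes with each control period).
- vision.camera(name): name is "scene" or "top" or "wrist"; returns a dict with "image" (420x560x3 uint8, blue, green, red), "vfov" (degrees; the focal length in pixels is half the picture's height over the tangent of half this angle, whatever the lens; pixels are square), "cx", "cy" (the principal point, pixels), "dist" ([k1, k2, p1, p2, k3] as OpenCV has them; the pictures are not rectified), "R" (3x3) and "t" (3): a world point X has camera coordinates R X + t. Camera axes: x right, y down, z forward; pixel columns grow to the right and rows downward; lengths in mm; the calibration is good to about 2 mm. A picture is of the moment at which its call begins. There is no depth.
- job.sign_off(): hands the job in, once; it reports no verdict.
The state is a dict: "clock": time; "qpos": joint angles; "qvel": joint speeds; "joint_efforts": joint torques, N m; "position": TCP position; "tool_rot": TCP orientation; "ft_force": force on the tool from outside, world axes, zero at the start; "ft_torque": the same for the moment, N m; "gripper_width": finger opening in mm.
Only numpy, scipy, OpenCV 4.12 (cv2) and the standard library are available. Lean on these libraries where they do the work, as an engineer would, in place of code of your own. Each camera call takes 0.05 s, during which the arm holds its last target.

## Working session

There is one attempt and no reset: what is moved stays moved. The work goes in short steps, Python scripts to look and compute and a tool call to move; the robot and the scene stay as the last step left them, time stands still between calls to the robot, and variables do not carry over. Pictures are saved under pics/ and viewed, and the job is handed in when it is done.

Besides the shell and the picture viewer there is one more tool, called after ">>>" by a JSON object that holds its "api" and its "payload". jog_arm: Moves the arm, as the interface text tells. Shift numbers are shares of 6 cm and turn numbers shares of 90 degrees, none past 1 either way. Its arguments: {"type":"object","properties":{"deltas":{"type":"array","items":{"type":"array","items":{"type":"array","items":{"type":"number"}}}},"hand":{"type":"number"},"force":{"type":"number"}},"required":["deltas"]}

```bash
mkdir -p pics; ls
cat > h.py <<'E'
import numpy as np, cv2
from plant import robot, vision, job
def snap(n,f):
    c=vision.camera(n); cv2.imwrite('pics/'+f,c['image']); np.savez('pics/'+f[:-4]+'.npz',**{k:np.array(v) for k,v in c.items()}); return c
def K(c):
    f=210/np.tan(np.radians(float(c['vfov']))/2)
    return np.array([[f,0,float(c['cx'])],[0,f,float(c['cy'])],[0,0,1]])
def pix2(c,uv,z):
    p=cv2.undistortPoints(np.array(uv,float).reshape(-1,1,2),K(c),np.array(c['dist'],float)).reshape(-1,2)
    R=np.array(c['R']);t=np.array(c['t']).reshape(3);C=-R.T@t
    d=np.c_[p,np.ones(len(p))]@R
    return C+d*((z-C[2])/d[:,2])[:,None]
def proj(c,X):
    R=np.array(c['R'],float);t=np.array(c['t'],float).reshape(3)
    return cv2.projectPoints(np.array(X,float).reshape(-1,1,3),cv2.Rodrigues(R)[0],t,K(c),np.array(c['dist'],float))[0].reshape(-1,2)
E
python3 - <<'E'
from h import *
for n in('scene','top','wrist'):
    c=snap(n,n+'0.png'); print(n,c['vfov'],c['cx'],c['cy'],c['dist'],-np.array(c['R']).T@np.array(c['t']),np.array(c['R']).round(2).tolist())
s=robot.sense();print(s);print(robot.tcp_to_grasp)
print(cv2.Rodrigues(np.array(s['tool_rot']))[0].round(3))
E
```

```text
pics
scene 57.73255084808664 274.07281951213196 206.33993143622308 [0.00858069 0.         0.         0.         0.        ] [187.55552544 872.19993478 717.95117009] [[-0.84, -0.54, 0.02], [-0.38, 0.57, -0.73], [0.39, -0.62, -0.68]]
top 57.98599223646537 277.29366203985495 211.2072536932608 [-0.10842306  0.          0.          0.          0.        ] [ 491.28897516  296.25154776 1043.75255352] [[0.0, -1.0, -0.01], [-1.0, -0.0, -0.05], [0.05, 0.01, -1.0]]
wrist 68.69536709225613 281.25375764195405 211.4213987342831 [-0.00450961  0.          0.          0.          0.        ] [ 243.77644828 -496.81668276  374.30905544] [[0.32, -0.95, -0.0], [-0.91, -0.3, 0.29], [-0.27, -0.09, -0.96]]
{'clock': 0.15, 'qpos': array([-1.33259756e+00,  3.51087184e-01,  1.65226885e+00,  1.32673595e-05,
        1.13910756e+00, -8.45995495e-02]), 'qvel': array([ 0.00035913, -0.00092864, -0.00208809,  0.00060573, -0.00278057,
       -0.00156633]), 'joint_efforts': array([-6.44955853e-04, -5.06254184e+01, -2.91505122e+01, -1.10974904e-04,
        3.39687671e-03,  2.48204759e-05]), 'position': array([ 174.43944416, -521.33715434,  230.89907566]), 'tool_rot': array([-0.33331776,  2.04780112, -2.04599833]), 'ft_force': array([ 0.67040033,  0.08416629, -0.32549573]), 'ft_torque': array([-0.07699925, -0.01984467, -0.01656302]), 'gripper_width': 85.66522325561907}
18.700000000000003
[[-0.948 -0.     0.317]
 [-0.317  0.001 -0.948]
 [-0.    -1.    -0.001]]
```

View pics/scene0.png

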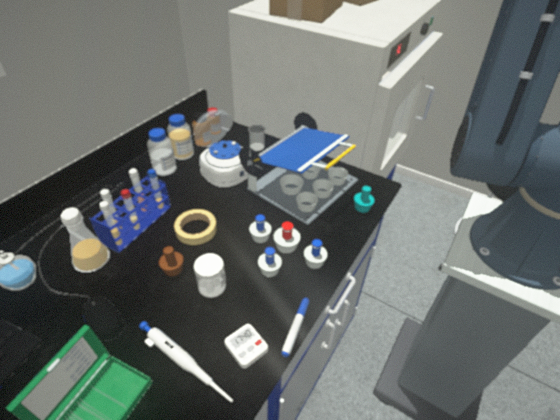

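View pics/top0.png

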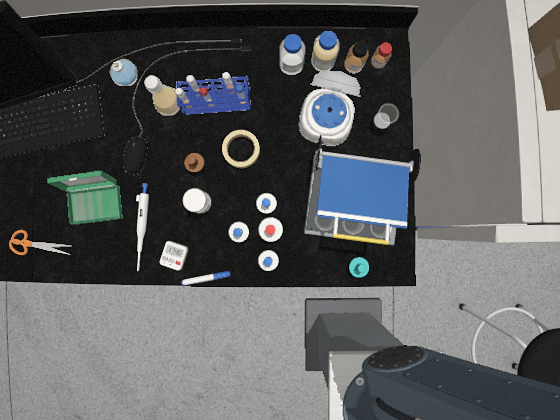

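View pics/wrist0.png

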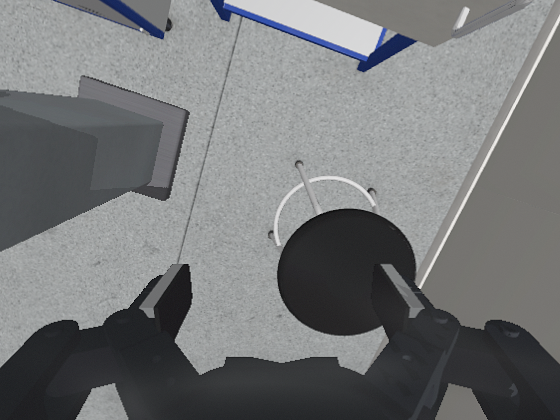

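Run:
```python
from h import *
a=cv2.imread('pics/top0.png')[135:285,220:430]; cv2.imwrite('pics/t0z.png',cv2.resize(a,None,fx=3.8,fy=3.8,interpolation=cv2.INTER_CUBIC))
a=cv2.imread('pics/scene0.png')[110:280,220:400]; cv2.imwrite('pics/s0z.png',cv2.resize(a,None,fx=3.5,fy=3.5,interpolation=cv2.INTER_CUBIC))
c=dict(np.load('pics/top0.npz'))
print(pix2(c,[[0,285],[415,285],[415,20],[360,267]],0).round())
```

```text
[[ 323. 1128.    0.]
 [ 337.  -76.    0.]
 [1108. -101.    0.]
 [ 389.   78.    0.]]
```

View pics/t0z.png

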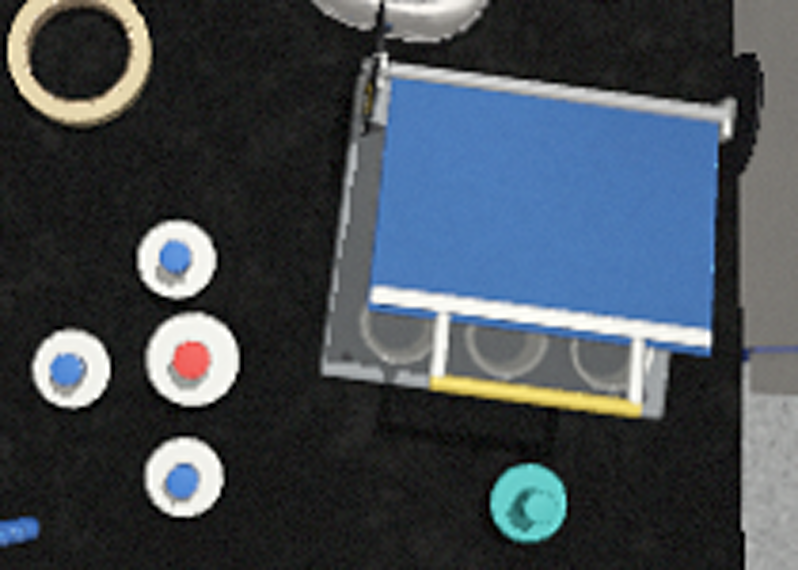

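View pics/s0z.png

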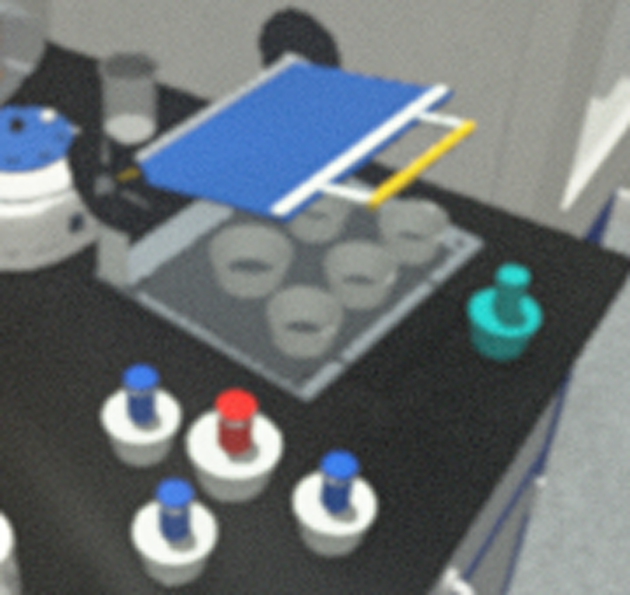

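```bash
cat > fit.py <<'E'
from h import *
from scipy.optimize import least_squares
T=dict(np.load('pics/top0.npz'));S=dict(np.load('pics/scene0.npz'))
tz=lambda p:np.array(p)/3.8+[220,135]-0.37
sz=lambda p:np.array(p)/3.5+[220,110]-0.36
tp=tz([[322,376],[663,418],[432,380],[641,411]]); sp=sz([[307,398],[485,242],[375,203],[472,125]])
print(pix2(T,tp[:2],8).round(1), pix2(S,sp[:2],8).round(1))
tp3=tz([[388,75],[722,117]]); sp3=sz([[140,160],[297,60]])  # hinge cover corners
def model(p):
    x,y,w,a,hx,hw=p
    loc=np.array([[-100,125,8],[-100,-125,8],[hx-205*np.cos(a),58,105+205*np.sin(a)],[hx-205*np.cos(a),-58,105+205*np.sin(a)]])
    R=np.array([[np.cos(w),-np.sin(w),0],[np.sin(w),np.cos(w),0],[0,0,1]])
    return loc@R.T+[x,y,0]
def res(p):
    X=model(p); return np.r_[(proj(T,X)-tp).ravel(),(proj(S,X)-sp).ravel(),(p[4]-110)/8,(p[5])]
r=least_squares(res,[560,80,-0.1,0.4,110,0]);print(r.x.round(3),r.fun.round(1))
b=model(r.x);print(b.round(1))
for nm,uv,z in[('s',[[175,257],[67,370],[182,481]],70),('L',[[191,360]],73),('teal',[[541,507]],70)]:
    print(nm,pix2(T,tz(uv),z).round(1).tolist())
for nm,uv,z in[('s',[[141,378],[175,492],[340,464]],70),('L',[[237,402]],73)]:
    print(nm,pix2(S,sz(uv),z).round(1).tolist())
print('cups T',pix2(T,tz([[398,330],[506,340],[610,350]]),36).round(1).tolist())
print('cups S',pix2(S,sz([[305,310],[361,266],[414,222],[251,247],[320,205]]),36).round(1).tolist())
E
python3 fit.py
```

```text
[[480.8 232.    8. ]
 [450.1 -15.2   8. ]] [[484.9 233.3   8. ]
 [450.4 -14.    8. ]]
[ 5.65401e+02  9.55010e+01 -1.36000e-01  2.47000e-01  1.02548e+02
  0.00000e+00] [-0.3 -0.9 -0.1  0.3  3.1  0.8 -3.4 -0.8  0.6  0.2  0.4 -0.   1.1 -1.5
 -1.2  0.9 -0.9  0. ]
[[483.3 232.9   8. ]
 [449.4 -14.8   8. ]
 [477.9 166.  155.2]
 [462.2  51.1 155.2]]
s [[561.9, 335.3, 70.0], [485.3, 408.3, 70.0], [410.6, 330.3, 70.0]]
L [[492.2, 324.2, 73.0]]
teal [[392.8, 87.6, 70.0]]
s [[563.6, 336.4, 70.0], [487.4, 408.9, 70.0], [411.6, 329.5, 70.0]]
L [[495.1, 321.6, 73.0]]
cups T [[513.2, 180.4, 36.0], [506.2, 104.4, 36.0], [499.1, 30.7, 36.0]]
cups S [[521.0, 176.6, 36.0], [509.9, 105.3, 36.0], [499.9, 29.8, 36.0], [595.1, 134.2, 36.0], [575.9, 53.5, 36.0]]
```

>>> {"api": "jog_arm", "payload": {"deltas": [[[-0.49,-0.14,-0.54,0],[-0.49,-0.14,-0.54,0],[-0.49,-0.14,-0.54,0],[-0.49,-0.14,-0.54,0],[-0.49,-0.14,-0.54,0],[-0.49,-0.14,-0.54,0],[0,0,0,-0.12],[0,0,0,-0.12],[0,0,0,-0.12],[0,0,0,-0.12],[0,0,0,-0.12],[0,0,0,-0.12]]], "hand": 0.6}}

```text
clock: 1.65
position: [282.3, -272.0, 281.5]
tool_rot: [-1.147, 1.3, -1.295]
ft_force: [0.1, 0.5, 0.3]
gripper_width: 51.3
```

```bash
cat >> h.py <<'E'
def to(X,az=None):
    s=robot.sense(); R=cv2.Rodrigues(np.array(s['tool_rot'],float))[0]; p=np.array(s['position'])
    d=R.T@(np.array(X,float)-p)/60
    a=np.degrees(np.arctan2(R[1,2],R[0,2])); out='clock %.1f az %.1f d(fs)=%s'%(s['clock'],a,d.round(3).tolist())
    if az is not None: out+=' turn=%.3f'%(-((az-a+90)%180-90)/90)
    print(out)
E
python3 - <<'E'
from h import *
to([400,20,281],-7.8)
E
```

```text
clock 1.6 az -6.9 d(fs)=[-5.067, 0.025, 1.36] turn=0.010
```

>>> {"api": "jog_arm", "payload": {"deltas": [[[-0.64,0,0.17,0.01],[-0.64,0,0.17,0],[-0.64,0,0.17,0],[-0.64,0,0.17,0],[-0.64,0,0.17,0],[-0.64,0,0.17,0],[-0.64,0,0.17,0],[-0.64,0,0.17,0],[0,0,0,0]]]}}

```text
clock: 2.78
position: [406.1, 31.3, 282.0]
tool_rot: [-1.141, 1.31, -1.304]
ft_force: [-0.4, -1.5, 0.2]
gripper_width: 51.1
```

Run:
```python
from h import *
snap('wrist','w1.png')
```

```text
(no output)
```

View pics/w1.png

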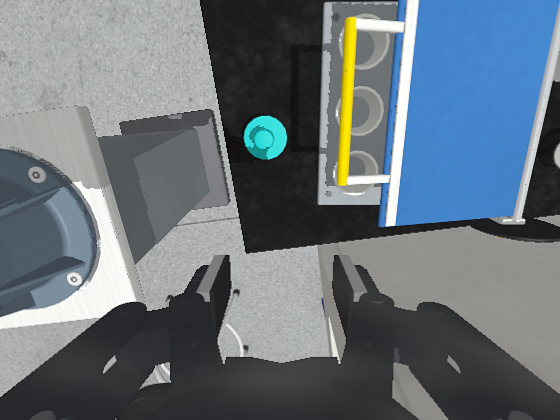

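```bash
cat > bar.py <<'E'
from h import *
T=dict(np.load('pics/top0.npz'));W=dict(np.load('pics/w1.npz'));S=dict(np.load('pics/scene0.npz'))
tz=lambda p:np.array(p)/3.8+[220,135]-0.37
sz=lambda p:np.array(p)/3.5+[220,110]-0.36
def tri(obs):
    A=[];
    for c,uv in obs:
        R=np.array(c['R']);t=np.array(c['t']).reshape(3)
        u,v=cv2.undistortPoints(np.array(uv,float).reshape(1,1,2),K(c),np.array(c['dist'],float)).ravel()
        P=np.c_[R,t]; A+=[u*P[2]-P[0],v*P[2]-P[1]]
    A=np.array(A); X=np.linalg.lstsq(A[:,:3],-A[:,3],rcond=None)[0]
    return X.round(1),[ (proj(c,X)[0]-uv).round(1).tolist() for c,uv in obs]
for a,b,d in (([432,381],[350,18],[374,204]),([641,411],[343,185],[472,125])):
    print(tri([(T,tz(a)),(W,b)]),tri([(T,tz(a)),(W,b),(S,sz(d))]))
E
python3 bar.py
```

```text
(array([479.2, 173.2, 155. ]), [[0.0, -0.0], [-0.0, -0.0]]) (array([478.9, 173.2, 154.3]), [[-0.0, 0.1], [-0.6, 0.4], [-0.3, -0.2]])
(array([460.9,  45.9, 168. ]), [[0.3, -0.1], [-0.3, -0.7]]) (array([462.1,  42.5, 153.8]), [[0.0, -0.8], [-1.8, -0.3], [0.1, -0.2]])
```

Run:
```python
from h import *
to([470.5,108,200],-7.6)
to([470.5,108,136],-7.6)
```

```text
clock 2.8 az -7.8 d(fs)=[-1.424, 1.369, 0.897] turn=-0.002
clock 2.8 az -7.8 d(fs)=[-1.42, 2.435, 0.899] turn=-0.002
```

>>> {"api": "jog_arm", "payload": {"deltas": [[[-0.48,0.3,0.3,0],[-0.48,0.3,0.3,0],[-0.46,0.3,0.3,0],[0,0.45,0,0],[0,0,0,0]]], "hand": 0.36}}

```text
clock: 3.45
position: [472.1, 104.9, 199.3]
tool_rot: [-1.139, 1.313, -1.31]
ft_force: [-0.4, -0.4, 0.1]
gripper_width: 31.2
```

Run:
```python
from h import *
snap('wrist','w2.png')
to([470.5,108,136],-7.6)
```

```text
clock 3.5 az -8.0 d(fs)=[-0.04, 1.077, -0.048] turn=-0.005
```

View pics/w2.png

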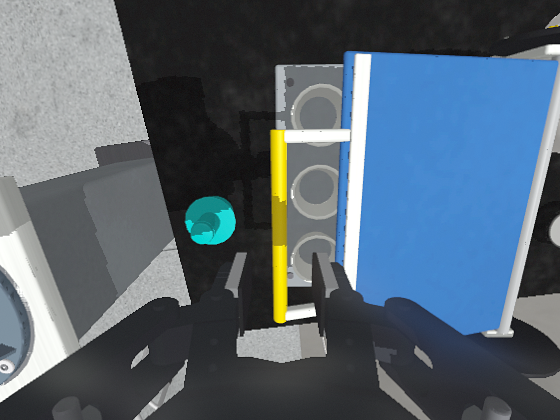

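>>> {"api": "jog_arm", "payload": {"deltas": [[[-0.04,0.35,-0.04,0],[0,0.35,0,0],[0,0.36,0,0],[0,0,0,0]]]}}

```text
clock: 4.0
position: [473.7, 105.3, 141.5]
tool_rot: [-1.127, 1.309, -1.316]
ft_force: [-0.4, -0.7, 0.0]
gripper_width: 30.8
```

>>> {"api": "jog_arm", "payload": {"deltas": [[[0,0,0,0],[0,0,0,0],[0,0,0,0],[0,0,0,0]]], "hand": 0, "force": 20}}

```text
clock: 4.5
position: [471.3, 105.4, 144.9]
tool_rot: [-1.129, 1.314, -1.314]
ft_force: [0.6, 1.0, -4.0]
gripper_width: 8.9
```

Run:
```python
from h import *
snap('wrist','w3.png')
s=robot.sense();print(s['position'],s['ft_force'],s['gripper_width'])
```

```text
[471.33137267 105.39263983 144.91669798] [-1.03058423  1.63700059  1.11287098] 8.849143796438073
```

View pics/w3.png

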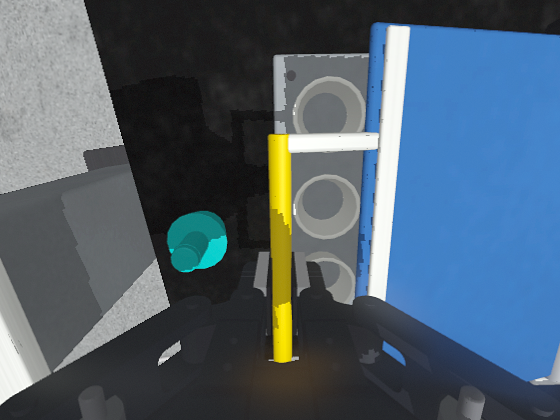

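Run:
```python
import numpy as np
a=0.244+0.1*np.arange(16)
for i in range(15): print(round(a[i+1],3), (205/60*np.array([np.sin(a[i])-np.sin(a[i+1]), np.cos(a[i])-np.cos(a[i+1])])).round(3))
```

```text
0.344 [-0.327  0.099]
0.444 [-0.315  0.131]
0.544 [-0.301  0.162]
0.644 [-0.283  0.191]
0.744 [-0.263  0.218]
0.844 [-0.239  0.244]
0.944 [-0.214  0.266]
1.044 [-0.186  0.286]
1.144 [-0.157  0.303]
1.244 [-0.126  0.318]
1.344 [-0.093  0.329]
1.444 [-0.06   0.336]
1.544 [-0.026  0.341]
1.644 [0.008 0.341]
1.744 [0.042 0.339]
```

>>> {"api": "jog_arm", "payload": {"deltas": [[[0,-0.33,0.1,0],[0,-0.315,0.13,0],[0,-0.3,0.16,0],[0,-0.285,0.19,0],[0,0,0,0]]]}}

```text
clock: 5.18
position: [507.3, 100.7, 222.6]
tool_rot: [-1.124, 1.313, -1.313]
ft_force: [2.2, 1.5, -0.2]
gripper_width: 9.4
```

Run:
```python
from h import *
s=robot.sense();p=s['position'];print(p,s['ft_force'],s['gripper_width'])
ux=np.array([np.cos(.134),-np.sin(.134)])
print((p[:2]-[667.7,81.4])@ux, p[2]+16-105)
```

```text
[507.30556099 100.72242947 222.62049931] [ 2.15136981  1.51102958 -0.16697351] 9.381806305997896
-161.5380350709716 133.62049930812395
```

>>> {"api": "jog_arm", "payload": {"deltas": [[[0,-0.26,0.22,0],[0,-0.24,0.245,0],[0,-0.21,0.265,0],[0,-0.185,0.29,0],[0,-0.155,0.305,0],[0,0,0,0]]], "force": 40}}

```text
clock: 5.92
position: [581.5, 91.0, 285.4]
tool_rot: [-1.132, 1.324, -1.304]
ft_force: [1.5, 0.9, 1.6]
gripper_width: 8.3
```

Run:
```python
from h import *
s=robot.sense();p=s['position'];print(p,s['ft_force'],s['gripper_width'])
ux=np.array([np.cos(.134),-np.sin(.134)])
x=(p[:2]-[667.7,81.4])@ux; print(x, p[2]+9-105,np.hypot(x,p[2]+9-105),np.arctan2(p[2]-96,-x))
```

```text
[581.50629528  90.96163744 285.35102611] [1.47605877 0.94812396 1.58497209] 8.29023867393755
-86.69844335210921 189.35102610840516 208.255687000343 1.1414157511550043
```

>>> {"api": "jog_arm", "payload": {"deltas": [[[0,-0.12,0.32,0],[0,-0.08,0.33,0],[0,-0.04,0.34,0],[0,-0.01,0.34,0],[0,0.01,0.34,0],[0,0,0,0]]]}}

```text
clock: 6.68
position: [678.4, 78.1, 302.4]
tool_rot: [-1.133, 1.325, -1.3]
ft_force: [2.2, -0.0, 0.8]
gripper_width: 7.8
```

Run:
```python
from h import *
s=robot.sense();p=s['position'];print(p,s['ft_force'],s['gripper_width'])
ux=np.array([np.cos(.134),-np.sin(.134)])
x=(p[:2]-[667.7,81.4])@ux; print(x, p[2]+9-105,np.hypot(x,p[2]+9-105),np.arctan2(p[2]-96,-x))
snap('scene','s4.png')
```

```text
[678.35457066  78.10311782 302.41476044] [ 2.20478981 -0.00295514  0.77995059] 7.842039559313851
10.999518268301042 206.41476043824213 206.70762619920816 1.6240344010970322
```

View pics/s4.png

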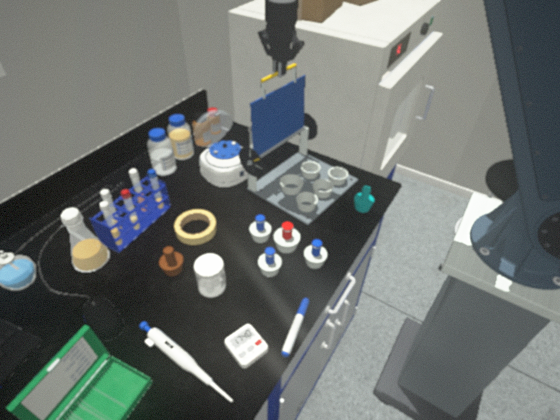

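>>> {"api": "jog_arm", "payload": {"deltas": [[[0,0,0,0],[0,0,0,0],[0,-0.4,0,0],[0,-0.5,0,0],[0,-0.4,-0.2,0],[-0.3,0,-0.6,0],[-0.4,0,-0.7,0],[-0.4,0,-0.7,0],[-0.6,0.2,-0.5,0],[-0.7,0.5,-0.3,0],[-0.7,0.7,0,0],[-0.7,0.7,0,0],[0,0,0,0]]], "hand": 0.4}}

```text
clock: 8.35
position: [520.2, 335.0, 255.9]
tool_rot: [-1.138, 1.33, -1.302]
ft_force: [-0.9, 0.1, 1.0]
gripper_width: 34.3
```

Run:
```python
from h import *
snap('top','t5.png');snap('scene','s5.png');snap('wrist','w5.png')
a=cv2.imread('pics/top0.png')
a=cv2.imread('pics/t5.png')[135:285,220:430]; cv2.imwrite('pics/t5z.png',cv2.resize(a,None,fx=3.8,fy=3.8,interpolation=cv2.INTER_CUBIC))
a=cv2.imread('pics/s5.png')[50:280,220:400]; cv2.imwrite('pics/s5z.png',cv2.resize(a,None,fx=2.6,fy=2.6,interpolation=cv2.INTER_CUBIC))
```

```text
(no output)
```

View pics/t5z.png

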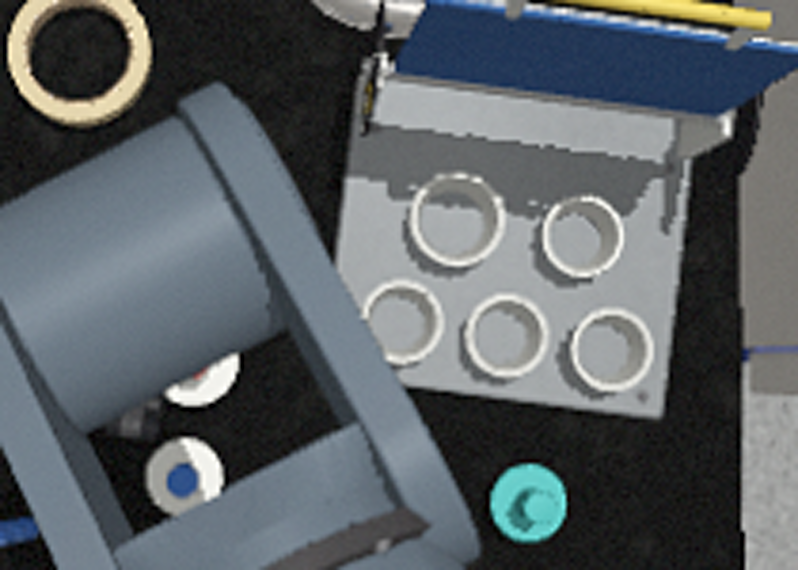

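View pics/s5z.png

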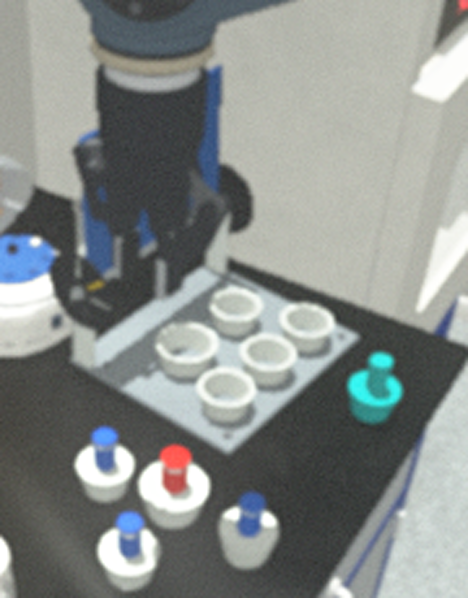

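View pics/w5.png

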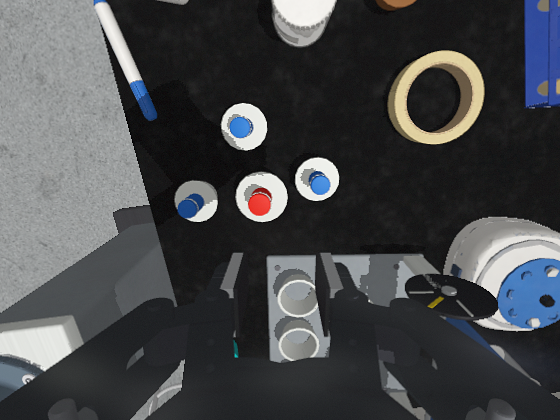

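```bash
cat > m5.py <<'E'
from h import *
T=dict(np.load('pics/t5.npz'));W=dict(np.load('pics/w5.npz'));S=dict(np.load('pics/s5.npz'))
tz=lambda p:np.array(p)/3.8+[220,135]-0.37
sz=lambda p:np.array(p)/2.6+[220,50]-0.3
a=pix2(T,tz([[457,220],[582,237],[401,322],[506,336],[611,350]]),36)
b=pix2(S,sz([[187,348],[236,309],[226,392],[267,354],[307,326]]),36)
print(a.round(1).tolist());print(b.round(1).tolist())
w=-0.134;R=np.array([[np.cos(w),-np.sin(w)],[np.sin(w),np.cos(w)]])
print(((a[:,:2]-[565.4,95.5])@R).round(1).tolist()); print(((b[:,:2]-[565.4,95.5])@R).round(1).tolist())
print(pix2(W,[[241,126],[320,183],[189,208]],70).round(1).tolist(),pix2(W,[[260,203]],73).round(1).tolist())
print(pix2(W,[[297,298],[297,343]],36).round(1).tolist())
E
python3 m5.py
```

```text
[[590.6, 138.3, 36.0], [578.8, 49.7, 36.0], [518.8, 178.3, 36.0], [509.0, 104.4, 36.0], [499.1, 30.0, 36.0]]
[[586.8, 146.5, 36.0], [576.6, 55.9, 36.0], [516.9, 184.7, 36.0], [510.3, 106.8, 36.0], [496.1, 38.6, 36.0]]
[[19.3, 45.8], [19.4, -43.6], [-57.2, 75.8], [-57.1, 1.3], [-57.0, -73.8]]
[[14.4, 53.4], [16.4, -37.7], [-60.0, 81.9], [-56.1, 3.8], [-61.1, -65.7]]
[[489.1, 409.6, 70.0], [564.1, 337.2, 70.0], [414.6, 330.4, 70.0]] [[495.3, 325.2, 73.0]]
[[518.6, 177.9, 36.0], [508.9, 106.2, 36.0]]
```

Run:
```python
from h import *
to([494,324.5,110],-7.6); to([494,324.5,36],-7.6)
```

```text
clock 8.5 az -8.5 d(fs)=[0.247, 2.512, -0.428] turn=-0.010
clock 8.5 az -8.5 d(fs)=[0.264, 3.745, -0.42] turn=-0.010
```

>>> {"api": "jog_arm", "payload": {"deltas": [[[0.06,0.6,-0.1,-0.01],[0.06,0.6,-0.1,0],[0.06,0.6,-0.1,0],[0.06,0.6,-0.1,0],[0,0,0,0]]], "hand": 0.55}}

```text
clock: 9.12
position: [500.5, 320.6, 122.4]
tool_rot: [-1.119, 1.314, -1.298]
ft_force: [0.2, -0.2, 0.4]
gripper_width: 47.3
```

Run:
```python
from h import *
snap('wrist','w6.png')
to([494,324.5,36],-7.6)
c=dict(np.load('pics/w6.npz')); print(proj(c,[[494,324.5,73],[494,324.5,35]]).round())
```

```text
clock 9.2 az -7.9 d(fs)=[-0.001, 1.47, -0.148] turn=-0.004
[[270. 233.]
 [272. 217.]]
```

View pics/w6.png

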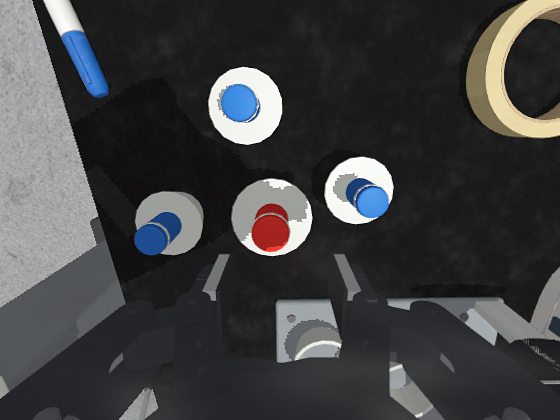

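>>> {"api": "jog_arm", "payload": {"deltas": [[[0,0.4,-0.14,0],[0,0.4,0,0],[0,0.4,0,0],[0,0.25,0,0],[0,0,0,0]]]}}

```text
clock: 9.8
position: [503.5, 326.8, 48.0]
tool_rot: [-1.094, 1.306, -1.3]
ft_force: [-1.1, -0.8, 0.6]
gripper_width: 46.5
```

Run:
```python
from h import *
to([494,324.5,36],-7.6)
```

```text
clock 9.8 az -8.1 d(fs)=[0.067, 0.194, -0.156] turn=-0.005
```

```bash
cat >> h.py <<'E'
def tilt():
    R=cv2.Rodrigues(np.array(robot.sense()['tool_rot'],float))[0]; print('ydir',R[:,1].round(3), 'deg',np.degrees(np.arccos(-R[2,1])).round(2))
E
python3 -c "
from h import *
tilt()"
```

```text
ydir [ 0.03   0.031 -0.999] deg 2.49
```

>>> {"api": "jog_arm", "payload": {"deltas": [[[0.06,0,-0.15,0],[0,0.1,-0.03,0],[0,0.1,0,0]]]}}

```text
clock: 10.18
position: [493.4, 325.7, 38.1]
tool_rot: [-1.089, 1.305, -1.3]
ft_force: [0.2, 0.1, 0.5]
gripper_width: 47.2
```

```bash
python3 -c "
from h import *
to([494,324.5,36],-7.6);tilt()"
```

```text
clock 10.2 az -8.1 d(fs)=[0.02, 0.035, 0.012] turn=-0.006
ydir [ 0.034  0.034 -0.999] deg 2.74
```

>>> {"api": "jog_arm", "payload": {"deltas": [[[0,0,0,0],[0,0,0,0],[0,0,0,0],[0,0,0,0]]], "hand": 0, "force": 35}}

```text
clock: 10.68
position: [493.2, 325.7, 38.0]
tool_rot: [-1.09, 1.305, -1.299]
ft_force: [-1.1, -0.2, 0.5]
gripper_width: 25.1
```

```bash
python3 -c "
from h import *
s=robot.sense();print(s['position'],s['gripper_width'],s['ft_force']);tilt()"
```

```text
[493.23987734 325.70760336  38.0434883 ] 25.140595931191815 [-1.06813042 -0.22724268  0.5419195 ]
ydir [ 0.033  0.033 -0.999] deg 2.7
```

>>> {"api": "jog_arm", "payload": {"deltas": [[[0,-0.4,0,0],[0,-0.5,0,0],[0,-0.5,0,0],[0,0,0,0]]]}}

```text
clock: 11.18
position: [490.2, 322.5, 123.0]
tool_rot: [-1.091, 1.305, -1.3]
ft_force: [-1.2, 0.4, -1.9]
gripper_width: 25.2
```

```bash
python3 -c "
from h import *
s=robot.sense();print(s['position'],s['gripper_width'],s['ft_force']);tilt();to([590.6,138.3,120],-7.6)"
```

```text
[490.21169903 322.50082424 122.98383794] 25.158240632561757 [-1.17954501  0.36714539 -1.92527479]
ydir [ 0.032  0.032 -0.999] deg 2.62
clock 11.2 az -8.1 d(fs)=[2.806, 0.004, 2.087] turn=-0.006
```

>>> {"api": "jog_arm", "payload": {"deltas": [[[0.4,0,0.3,0],[0.4,0,0.3,0],[0.4,0,0.3,0],[0.4,0,0.3,0],[0.4,0,0.3,0],[0.4,0,0.3,0],[0.3,0,0.2,0]]]}}

```text
clock: 12.05
position: [585.6, 140.0, 111.0]
tool_rot: [-1.102, 1.309, -1.296]
ft_force: [-0.2, 0.4, -1.7]
gripper_width: 25.0
```

```bash
python3 -c "
from h import *
tilt();to([590.6,138.3,120],-7.6);snap('wrist','w7.png')
c=dict(np.load('pics/w7.npz')); print(proj(c,[[590.6,138.3,36],[518.8,178.3,36]]).round())"
```

```text
ydir [ 0.023  0.03  -0.999] deg 2.15
clock 12.1 az -7.9 d(fs)=[0.013, -0.149, 0.088] turn=-0.004
[[286. 227.]
 [181. 189.]]
```

View pics/w7.png

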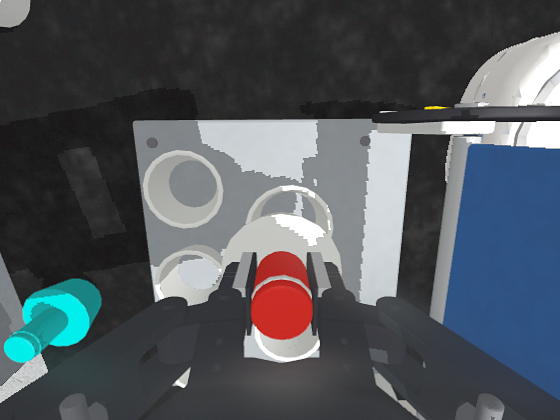

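>>> {"api": "jog_arm", "payload": {"deltas": [[[0.01,0,0.07,0],[0,0.15,0,0],[0,0.15,0,0],[0,0.15,0,0],[0,0.15,0,0]]]}}

```text
clock: 12.72
position: [590.4, 139.8, 71.6]
tool_rot: [-1.104, 1.309, -1.296]
ft_force: [-0.6, -0.0, -1.3]
gripper_width: 25.1
```

```bash
python3 -c "
from h import *
tilt();to([589.8,139.5,50],-7.6)"
```

```text
ydir [ 0.022  0.029 -0.999] deg 2.09
clock 12.7 az -7.9 d(fs)=[0.018, 0.36, -0.015] turn=-0.003
```

Slow rows avoid tilt drift.

>>> {"api": "jog_arm", "payload": {"deltas": [[[0,0.1,-0.01,0],[0,0.1,0,0],[0,0.07,0,0],[0,0.05,0,0],[0,0.02,0,0]]]}}

```text
clock: 13.35
position: [592.4, 140.1, 50.9]
tool_rot: [-1.1, 1.305, -1.298]
ft_force: [1.4, -3.9, 1.8]
gripper_width: 25.0
```

```bash
python3 -c "
from h import *
tilt();to([589.8,139.5,50],-7.6);print(robot.sense()['ft_force'])"
```

```text
ydir [ 0.027  0.029 -0.999] deg 2.26
clock 13.3 az -7.9 d(fs)=[0.017, 0.014, -0.042] turn=-0.003
[ 1.38783527 -3.85654197  1.82718752]
```

>>> {"api": "jog_arm", "payload": {"deltas": [[[0,0,0,0],[0,0,0,0],[0,-0.3,0,0],[0,-0.5,0,0],[0,-0.5,0,0],[0,-0.2,0,0]]], "hand": 0.5}}

```text
clock: 14.1
position: [588.1, 138.2, 145.3]
tool_rot: [-1.103, 1.309, -1.295]
ft_force: [0.5, -0.3, -0.2]
gripper_width: 42.6
```

```bash
python3 -c "
from h import *
tilt();snap('wrist','w8.png');snap('top','t8.png');snap('scene','s8.png')
c=dict(np.load('pics/w8.npz')); print(proj(c,[[590.6,138.3,85.5],[590.6,138.3,47.5],[590.6,138.3,36]]).round())
a=cv2.imread('pics/s8.png')[50:280,220:400]; cv2.imwrite('pics/s8z.png',cv2.resize(a,None,fx=2.6,fy=2.6,interpolation=cv2.INTER_CUBIC))
to([562.5,336,36])
"
```

```text
ydir [ 0.022  0.03  -0.999] deg 2.12
[[283. 232.]
 [282. 217.]
 [282. 214.]]
clock 14.2 az -7.9 d(fs)=[-3.153, 1.869, -0.894]
```

View pics/w8.png

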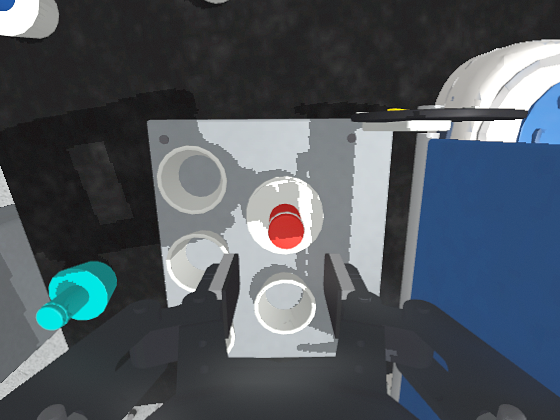

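View pics/s8z.png

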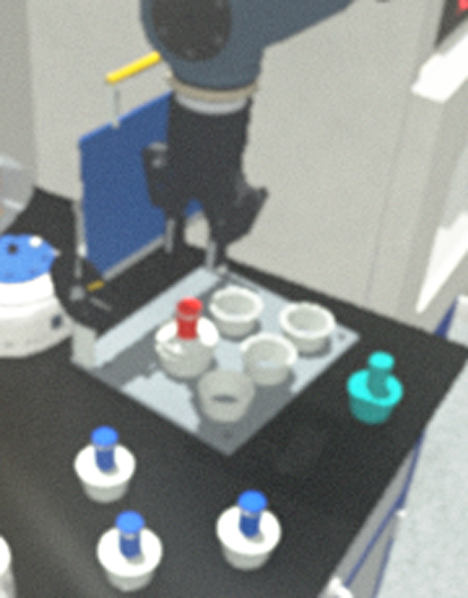

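>>> {"api": "jog_arm", "payload": {"deltas": [[[-0.5,0,-0.15,0],[-0.5,0,-0.15,0],[-0.5,0,-0.15,0],[-0.5,0.1,-0.15,0],[-0.5,0.1,-0.15,0],[-0.4,0.1,-0.1,0],[-0.2,0.1,-0.04,0]]]}}

```text
clock: 15.12
position: [555.8, 333.8, 113.5]
tool_rot: [-1.118, 1.319, -1.295]
ft_force: [-0.6, -1.4, 0.6]
gripper_width: 42.8
```

```bash
python3 -c "
from h import *
tilt();snap('wrist','w9.png')
c=dict(np.load('pics/w9.npz')); print(proj(c,[[562.5,336,70],[562.5,336,32],[487.5,409,70],[412,330,70]]).round())
to([562.5,336,36],-7.6)
"
```

```text
ydir [ 0.007  0.024 -1.   ] deg 1.45
[[291. 236.]
 [289. 219.]
 [150. 138.]
 [ 70. 274.]]
clock 15.2 az -8.0 d(fs)=[-0.01, 1.279, 0.112] turn=-0.004
```

View pics/w9.png

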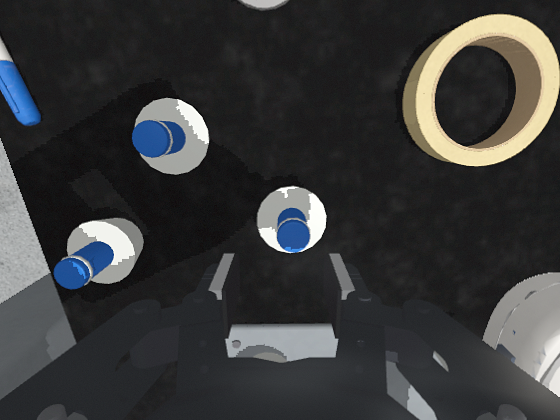

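>>> {"api": "jog_arm", "payload": {"deltas": [[[0,0.2,0.12,0],[0,0.25,0,0],[0,0.25,0,0],[0,0.25,0,0],[0,0.2,0,0],[0,0.1,0,0]]]}}

```text
clock: 15.92
position: [563.4, 332.2, 31.0]
tool_rot: [-1.12, 1.322, -1.296]
ft_force: [0.5, -0.1, -0.2]
gripper_width: 42.6
```

```bash
python3 -c "
from h import *
tilt()
to([563.5,336,36],-7.6)
"
```

```text
ydir [ 0.003  0.023 -1.   ] deg 1.32
clock 15.9 az -8.1 d(fs)=[-0.065, -0.082, -0.008] turn=-0.006
```

>>> {"api": "jog_arm", "payload": {"deltas": [[[-0.05,-0.08,-0.01,0],[-0.01,0,0,0]]]}}

```text
clock: 16.18
position: [563.5, 336.2, 36.4]
tool_rot: [-1.12, 1.322, -1.296]
ft_force: [0.6, -0.4, 0.5]
gripper_width: 42.5
```

>>> {"api": "jog_arm", "payload": {"deltas": [[[0,0,0,0],[0,0,0,0],[0,0,0,0],[0,0,0,0]]], "hand": 0}}

```text
clock: 16.68
position: [563.8, 336.5, 37.3]
tool_rot: [-1.119, 1.321, -1.296]
ft_force: [0.2, -0.7, -1.1]
gripper_width: 20.7
```

```bash
python3 -c "
from h import *
tilt()
s=robot.sense();print(s['position'],s['gripper_width'],s['ft_force'])
"
```

```text
ydir [ 0.005  0.024 -1.   ] deg 1.38
[563.80298125 336.45807413  37.34993528] 20.729683015276112 [ 0.16400809 -0.74154572 -1.12475468]
```

>>> {"api": "jog_arm", "payload": {"deltas": [[[0,-0.35,0,0],[0,-0.4,0,0],[0,-0.4,0,0],[0,0,0,0]]]}}

```text
clock: 17.18
position: [564.1, 335.0, 112.4]
tool_rot: [-1.116, 1.32, -1.296]
ft_force: [-0.4, 0.0, -0.9]
gripper_width: 21.0
```

```bash
python3 -c "
from h import *
tilt()
to([518.8,178.3,105],-7.6)
"
```

```text
ydir [ 0.007  0.025 -1.   ] deg 1.47
clock 17.2 az -8.1 d(fs)=[2.694, 0.054, -0.379] turn=-0.006
```

>>> {"api": "jog_arm", "payload": {"deltas": [[[0.4,0,-0.05,0],[0.45,0,-0.07,0],[0.45,0,-0.07,0],[0.45,0,-0.07,0],[0.45,0,-0.07,0],[0.35,0,-0.05,0],[0.12,0,0,0]]]}}

```text
clock: 18.05
position: [515.9, 174.9, 106.3]
tool_rot: [-1.119, 1.321, -1.295]
ft_force: [-0.7, 0.1, -0.8]
gripper_width: 20.8
```

```bash
python3 -c "
from h import *
tilt();snap('wrist','w10.png')
c=dict(np.load('pics/w10.npz')); print(proj(c,[[518.8,178.3,36]]).round())
to([518.8,178.3,50],-7.6)
"
```

```text
ydir [ 0.005  0.024 -1.   ] deg 1.41
[[284. 222.]]
clock 18.1 az -8.1 d(fs)=[-0.043, 0.94, 0.036] turn=-0.005
```

View pics/w10.png

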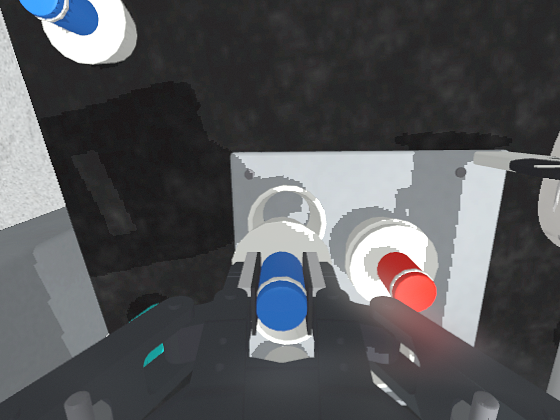

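>>> {"api": "jog_arm", "payload": {"deltas": [[[-0.04,0,0.05,0],[0,0.15,0,0],[0,0.2,0,0],[0,0.2,0,0],[0,0.15,0,0]]]}}

```text
clock: 18.73
position: [520.4, 179.7, 61.3]
tool_rot: [-1.119, 1.319, -1.294]
ft_force: [-0.2, 0.3, 0.2]
gripper_width: 21.0
```

```bash
python3 -c "
from h import *
tilt()
to([520,178.3,50],-7.6)
"
```

```text
ydir [ 0.006  0.024 -1.   ] deg 1.43
clock 18.7 az -8.0 d(fs)=[0.029, 0.188, -0.003] turn=-0.004
```

>>> {"api": "jog_arm", "payload": {"deltas": [[[0.02,0.06,0,0],[0,0.06,0,0],[0,0.05,0,0],[0,0.03,0,0]]]}}

```text
clock: 19.23
position: [520.5, 178.9, 49.0]
tool_rot: [-1.119, 1.319, -1.294]
ft_force: [-7.6, -1.4, 24.9]
gripper_width: 21.1
```

```bash
python3 -c "
from h import *
tilt()
to([520,178.3,50],-7.6);print(robot.sense()['ft_force'])
"
```

```text
ydir [ 0.006  0.025 -1.   ] deg 1.45
clock 19.2 az -8.0 d(fs)=[0.01, -0.017, -0.006] turn=-0.004
[-7.63100829 -1.36919205 24.87331587]
```

>>> {"api": "jog_arm", "payload": {"deltas": [[[0,0,0,0],[0,0,0,0],[0,-0.3,0,0],[0,-0.5,0,0],[0,-0.5,0,0],[-0.3,-0.1,0,0],[-0.5,0,-0.2,0],[-0.5,0,-0.2,0],[-0.5,0,-0.2,0],[-0.5,0,-0.2,0],[-0.5,0,0,0],[-0.4,0,0,0],[-0.2,0,0,0]]], "hand": 0.5}}

```text
clock: 20.85
position: [498.8, 397.4, 144.7]
tool_rot: [-1.116, 1.318, -1.294]
ft_force: [0.6, 0.2, 0.9]
gripper_width: 42.3
```

```bash
python3 -c "
from h import *
tilt();snap('wrist','w11.png')
c=dict(np.load('pics/w11.npz')); print(proj(c,[[487.5,409,70],[412,330,70]]).round())
to([487.5,409,36],-7.6)
"
```

```text
ydir [ 0.008  0.026 -1.   ] deg 1.54
[[263. 213.]
 [187. 318.]]
clock 20.9 az -8.0 d(fs)=[-0.105, 1.815, -0.222] turn=-0.004
```

View pics/w11.png

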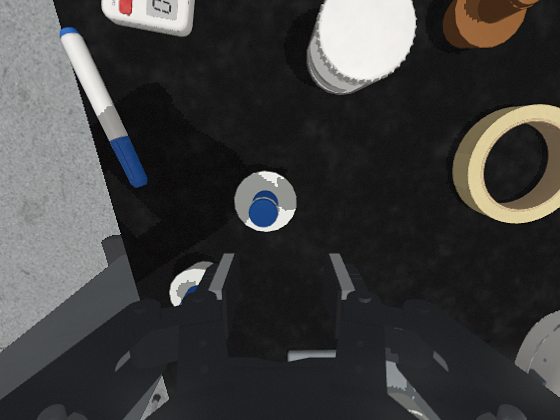

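>>> {"api": "jog_arm", "payload": {"deltas": [[[-0.1,0.2,-0.21,0],[0,0.3,0,0],[0,0.3,0,0],[0,0.3,0,0],[0,0.3,0,0],[0,0.2,0,0]]]}}

```text
clock: 21.65
position: [486.5, 406.5, 41.1]
tool_rot: [-1.118, 1.32, -1.295]
ft_force: [0.7, 0.5, 0.1]
gripper_width: 42.7
```

```bash
python3 -c "
from h import *
tilt()
to([488,409.7,36],-7.6)
"
```

```text
ydir [ 0.006  0.024 -1.   ] deg 1.43
clock 21.6 az -8.0 d(fs)=[-0.054, 0.086, 0.017] turn=-0.005
```

>>> {"api": "jog_arm", "payload": {"deltas": [[[-0.045,0.03,0.02,0],[-0.01,0.01,0,0]]]}}

```text
clock: 21.9
position: [488.3, 409.7, 37.8]
tool_rot: [-1.119, 1.32, -1.296]
ft_force: [-0.7, -0.9, 0.2]
gripper_width: 42.4
```

>>> {"api": "jog_arm", "payload": {"deltas": [[[0,0,0,0],[0,0,0,0],[0,0,0,0],[0,0,0,0]]], "hand": 0}}

```text
clock: 22.4
position: [488.9, 410.2, 39.3]
tool_rot: [-1.116, 1.319, -1.295]
ft_force: [0.3, -0.4, -1.1]
gripper_width: 20.8
```

>>> {"api": "jog_arm", "payload": {"deltas": [[[0,-0.35,0,0],[0,-0.4,0,0],[0,-0.4,0,0],[0,0,0,0]]]}}

```text
clock: 22.9
position: [489.0, 408.8, 114.6]
tool_rot: [-1.113, 1.319, -1.295]
ft_force: [0.3, 0.5, -1.7]
gripper_width: 20.7
```

```bash
python3 -c "
from h import *
tilt()
to([509.5,104.8,113],-7.6)
"
```

```text
ydir [ 0.01   0.027 -1.   ] deg 1.62
clock 22.9 az -8.1 d(fs)=[4.967, -0.105, 1.049] turn=-0.005
```

>>> {"api": "jog_arm", "payload": {"deltas": [[[0.3,-0.3,0.06,0],[0.5,-0.3,0.1,0],[0.55,0,0.12,0],[0.55,0,0.12,0],[0.55,0,0.12,0],[0.55,0,0.12,0],[0.55,0,0.12,0],[0.5,0,0.12,0],[0.45,0,0.1,0],[0.3,0,0.05,0],[0.12,0,0,0]]]}}

```text
clock: 24.28
position: [506.2, 97.2, 140.5]
tool_rot: [-1.118, 1.32, -1.293]
ft_force: [0.8, 0.1, -1.2]
gripper_width: 20.9
```

```bash
python3 -c "
from h import *
tilt();snap('wrist','w12.png')
c=dict(np.load('pics/w12.npz')); print(proj(c,[[509.5,104.8,36],[518.8,178.3,82.5],[518.8,178.3,44.5]]).round())
to([509.5,104.8,52],-7.6)
"
```

```text
ydir [ 0.006  0.025 -1.   ] deg 1.49
[[283. 206.]
 [283. 109.]
 [282. 112.]]
clock 24.3 az -8.0 d(fs)=[-0.1, 1.478, 0.036] turn=-0.004
```

View pics/w12.png

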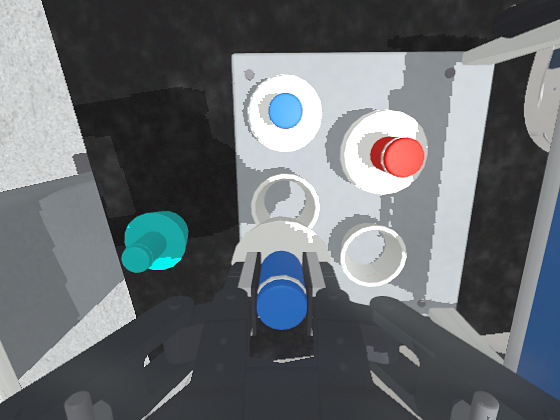

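>>> {"api": "jog_arm", "payload": {"deltas": [[[-0.09,0.2,0.05,0],[0,0.3,0,0],[0,0.3,0,0],[0,0.3,0,0],[0,0.15,0,0]]]}}

```text
clock: 24.95
position: [510.8, 108.0, 61.0]
tool_rot: [-1.12, 1.317, -1.291]
ft_force: [-1.1, -9.7, 8.7]
gripper_width: 20.8
```

```bash
python3 -c "
from h import *
tilt()
to([510.3,105,52],-7.6)
"
```

```text
ydir [ 0.006  0.025 -1.   ] deg 1.47
clock 24.9 az -7.8 d(fs)=[0.055, 0.149, -0.001] turn=-0.002
```

Touching the +y wall; correct toward −y and go down.

>>> {"api": "jog_arm", "payload": {"deltas": [[[0.05,0,0,0],[0.01,0.05,0,0],[0,0.05,0,0],[0,0.04,0,0],[0,0.02,0,0]]]}}

```text
clock: 25.58
position: [510.8, 105.2, 51.0]
tool_rot: [-1.121, 1.315, -1.291]
ft_force: [-2.1, -5.0, 4.2]
gripper_width: 20.6
```

```bash
python3 -c "
from h import *
tilt()
to([510.3,105,52],-7.6)
print(robot.sense()['ft_force'])"
```

```text
ydir [ 0.007  0.024 -1.   ] deg 1.43
clock 25.6 az -7.7 d(fs)=[0.003, -0.017, -0.008] turn=-0.001
[-2.12109279 -4.98643321  4.21435952]
```

>>> {"api": "jog_arm", "payload": {"deltas": [[[0,0,0,0],[0,0,0,0],[0,-0.3,0,0],[0,-0.5,0,0],[0,-0.5,0,0],[-0.3,-0.1,-0.2,0],[-0.45,0,-0.3,0],[-0.45,0,-0.3,0],[-0.45,0,-0.3,0],[-0.45,0,-0.3,0],[-0.45,0,-0.3,0],[-0.45,0,-0.3,0],[-0.2,0,-0.1,0]]], "hand": 0.5}}

```text
clock: 27.2
position: [410.3, 317.2, 155.6]
tool_rot: [-1.106, 1.31, -1.293]
ft_force: [0.6, -1.0, -0.3]
gripper_width: 42.8
```

```bash
python3 -c "
from h import *
tilt();snap('wrist','w13.png')
c=dict(np.load('pics/w13.npz')); print(proj(c,[[412,330,70]]).round())
to([412,330,36],-7.6)
"
```

```text
ydir [ 0.019  0.03  -0.999] deg 2.01
[[279. 206.]]
clock 27.2 az -7.8 d(fs)=[-0.138, 2.0, -0.031] turn=-0.002
```

View pics/w13.png

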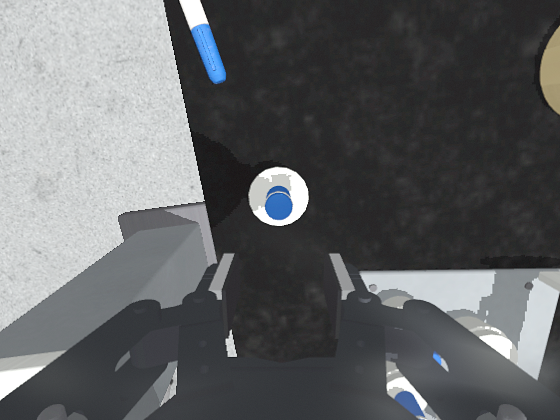

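>>> {"api": "jog_arm", "payload": {"deltas": [[[-0.13,0.2,-0.03,0],[0,0.3,0,0],[0,0.3,0,0],[0,0.3,0,0],[0,0.3,0,0],[0,0.3,0,0],[0,0.1,0,0]]]}}

```text
clock: 28.12
position: [414.5, 326.0, 41.9]
tool_rot: [-1.104, 1.314, -1.298]
ft_force: [0.0, 0.5, 1.1]
gripper_width: 42.8
```

```bash
python3 -c "
from h import *
tilt()
to([412,330,36],-7.6)
"
```

```text
ydir [ 0.019  0.029 -0.999] deg 1.96
clock 28.1 az -8.1 d(fs)=[-0.057, 0.099, -0.052] turn=-0.006
```

>>> {"api": "jog_arm", "payload": {"deltas": [[[-0.05,0.05,-0.05,0],[-0.01,0.01,0,0]]]}}

```text
clock: 28.38
position: [412.3, 330.0, 38.1]
tool_rot: [-1.104, 1.315, -1.298]
ft_force: [0.5, 0.1, -0.7]
gripper_width: 42.9
```

>>> {"api": "jog_arm", "payload": {"deltas": [[[0,0,0,0],[0,0,0,0],[0,0,0,0],[0,0,0,0]]], "hand": 0}}

```text
clock: 28.88
position: [412.8, 330.4, 39.2]
tool_rot: [-1.102, 1.314, -1.298]
ft_force: [-0.1, -0.2, -0.3]
gripper_width: 21.0
```

>>> {"api": "jog_arm", "payload": {"deltas": [[[0,-0.35,0,0],[0,-0.45,0,0],[0,-0.45,0,0],[0,-0.45,0,0],[0,0,0,0]]]}}

```text
clock: 29.5
position: [410.3, 326.9, 143.7]
tool_rot: [-1.104, 1.314, -1.298]
ft_force: [0.1, -0.4, -1.0]
gripper_width: 20.8
```

```bash
python3 -c "
from h import *
tilt()
to([499.6,30.5,140],-7.6);to([579.5,49.8,140],-7.6)
snap('top','t14.png')
a=cv2.imread('pics/t14.png')[135:285,220:430]; cv2.imwrite('pics/t14z.png',cv2.resize(a,None,fx=3.8,fy=3.8,interpolation=cv2.INTER_CUBIC))
"
```

```text
ydir [ 0.019  0.029 -0.999] deg 1.98
clock 29.5 az -8.2 d(fs)=[4.679, -0.052, 2.174] turn=-0.006
clock 29.5 az -8.2 d(fs)=[4.172, -0.018, 3.446] turn=-0.006
```

View pics/t14z.png

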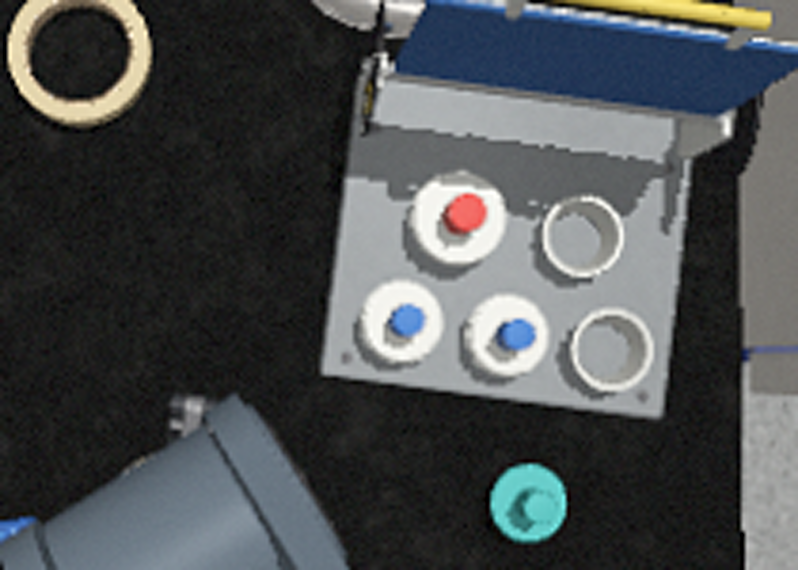

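>>> {"api": "jog_arm", "payload": {"deltas": [[[0.3,0,0.14,0],[0.5,0,0.23,0],[0.5,0,0.23,0],[0.5,0,0.23,0],[0.5,0,0.23,0],[0.5,0,0.23,0],[0.5,0,0.23,0],[0.5,0,0.23,0],[0.45,0,0.2,0],[0.3,0,0.15,0],[0.1,0,0.03,0]]]}}

```text
clock: 30.92
position: [492.6, 22.1, 121.3]
tool_rot: [-1.125, 1.327, -1.292]
ft_force: [-0.3, 0.4, -1.2]
gripper_width: 20.8
```

```bash
python3 -c "
from h import *
tilt();snap('wrist','w15.png')
c=dict(np.load('pics/w15.npz')); print(proj(c,[[499.6,30.5,36],[509.5,104.8,82.5]]).round())
to([499.6,30.5,52],-7.6)
T=dict(np.load('pics/t14.npz'));print(((proj(T,[[590.6,138.3,86],[519,178.3,82.5],[509.5,104.8,82.5]])-[220,135]+.37)*3.8).round())
"
```

```text
ydir [-0.003  0.024 -1.   ] deg 1.39
[[289. 210.]
 [291. 103.]]
clock 31.0 az -8.1 d(fs)=[-0.129, 1.157, 0.106] turn=-0.005
[[469. 213.]
 [409. 320.]
 [519. 334.]]
```

View pics/w15.png

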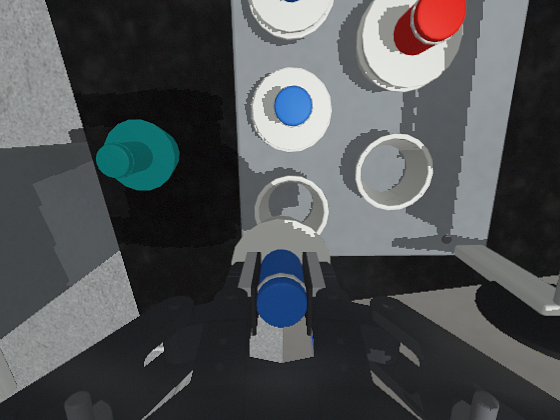

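>>> {"api": "jog_arm", "payload": {"deltas": [[[-0.11,0,0.11,0],[-0.01,0.1,0,0],[0,0.25,0,0],[0,0.25,0,0],[0,0.15,0,0]]]}}

```text
clock: 31.6
position: [499.2, 32.1, 72.5]
tool_rot: [-1.127, 1.326, -1.29]
ft_force: [-0.1, -0.4, -0.6]
gripper_width: 20.6
```

```bash
python3 -c "
from h import *
tilt()
to([500.3,30.5,52],-7.6)
"
```

```text
ydir [-0.005  0.024 -1.   ] deg 1.41
clock 31.6 az -8.0 d(fs)=[0.031, 0.341, 0.024] turn=-0.004
```

>>> {"api": "jog_arm", "payload": {"deltas": [[[0.03,0,0.02,0],[0,0.1,0,0],[0,0.1,0,0],[0,0.06,0,0],[0,0.05,0,0],[0,0.02,0,0]]]}}

```text
clock: 32.35
position: [501.2, 30.0, 51.7]
tool_rot: [-1.126, 1.324, -1.291]
ft_force: [-0.4, -3.1, 3.1]
gripper_width: 20.5
```

```bash
python3 -c "
from h import *
tilt()
to([500.3,30.5,52],-7.6)
print(robot.sense()['ft_force'])"
```

```text
ydir [-0.002  0.024 -1.   ] deg 1.35
clock 32.4 az -8.0 d(fs)=[-0.007, -0.005, -0.017] turn=-0.004
[-0.40983444 -3.10491168  3.09437581]
```

>>> {"api": "jog_arm", "payload": {"deltas": [[[0,0.02,0,0],[0,0,0,0]]]}}

```text
clock: 32.6
position: [501.2, 29.7, 51.0]
tool_rot: [-1.126, 1.324, -1.291]
ft_force: [0.8, -0.8, -0.1]
gripper_width: 20.6
```

>>> {"api": "jog_arm", "payload": {"deltas": [[[0,0,0,0],[0,0,0,0],[0,-0.3,0,0],[0,-0.5,0,0],[0,-0.5,0,0],[-0.3,-0.1,-0.2,0],[-0.4,0,-0.4,0],[-0.4,0,-0.5,0],[-0.4,0,-0.5,0],[-0.4,0,-0.5,0],[-0.2,0,-0.2,0],[0,0,0,0]]], "hand": 0.55}}

```text
clock: 34.1
position: [377.1, 176.5, 141.0]
tool_rot: [-1.127, 1.328, -1.289]
ft_force: [0.9, -0.2, -0.4]
gripper_width: 46.9
```

```bash
python3 -c "
from h import *
tilt()
for n in('top','scene','wrist'): snap(n,n[0]+'16.png')
a=cv2.imread('pics/t16.png')[135:285,220:430]; cv2.imwrite('pics/t16z.png',cv2.resize(a,None,fx=3.8,fy=3.8,interpolation=cv2.INTER_CUBIC))
a=cv2.imread('pics/s16.png')[130:290,230:390]; cv2.imwrite('pics/s16z.png',cv2.resize(a,None,fx=3.7,fy=3.7,interpolation=cv2.INTER_CUBIC))
to([590.6,138.3,110],-7.6)
"
```

```text
ydir [-0.005  0.025 -1.   ] deg 1.48
clock 34.2 az -8.1 d(fs)=[0.128, 0.483, 3.598] turn=-0.006
```

View pics/t16z.png

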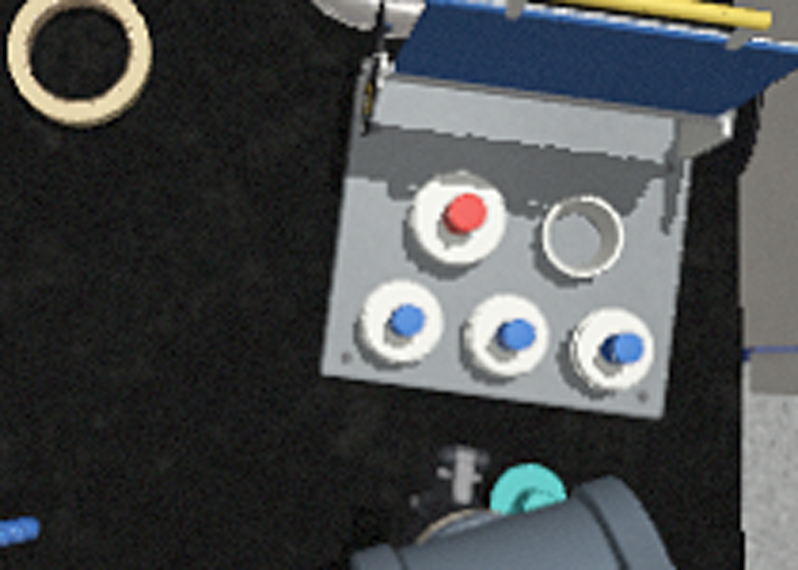

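View pics/s16z.png

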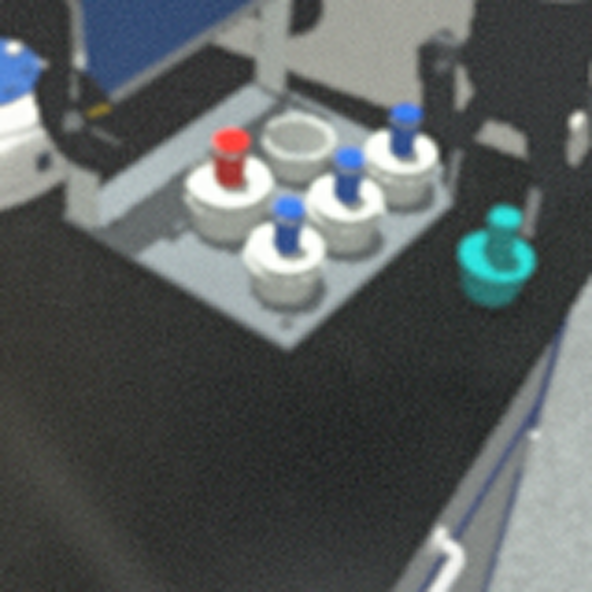

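View pics/w16.png

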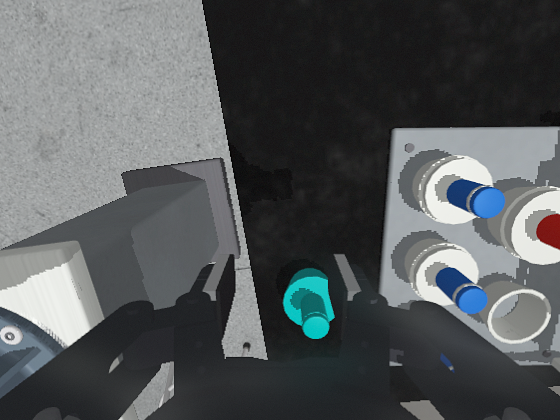

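>>> {"api": "jog_arm", "payload": {"deltas": [[[0,0,0.3,0],[0.02,0,0.5,0],[0.02,0,0.5,0],[0.02,0,0.5,0],[0.02,0,0.5,0],[0.02,0,0.5,0],[0.02,0,0.4,0],[0,0,0.2,0],[0,0,0.08,0]]]}}

```text
clock: 35.38
position: [600.8, 129.0, 137.2]
tool_rot: [-1.119, 1.334, -1.298]
ft_force: [0.1, -0.1, 0.1]
gripper_width: 47.1
```

```bash
python3 -c "
from h import *
tilt();snap('wrist','w17.png')
c=dict(np.load('pics/w17.npz')); print(proj(c,[[590.6,138.3,86],[590.6,138.3,48]]).round())
to([590.6,138.3,52],-7.6)
"
```

```text
ydir [-0.002  0.025 -1.   ] deg 1.45
[[265. 225.]
 [267. 211.]]
clock 35.4 az -8.6 d(fs)=[-0.092, 1.425, -0.185] turn=-0.011
```

View pics/w17.png

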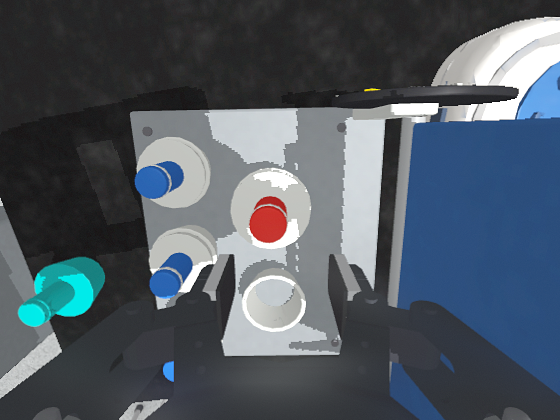

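>>> {"api": "jog_arm", "payload": {"deltas": [[[-0.09,0,-0.16,0],[-0.01,0.2,0,0],[0,0.3,0,0],[0,0.3,0,0],[0,0.25,0,0],[0,0.1,0,0]]]}}

```text
clock: 36.17
position: [589.3, 139.4, 62.9]
tool_rot: [-1.122, 1.334, -1.296]
ft_force: [0.1, -0.5, 0.4]
gripper_width: 47.0
```

```bash
python3 -c "
from h import *
tilt();to([592,139.3,51],-7.6)
"
```

```text
ydir [-0.005  0.025 -1.   ] deg 1.45
clock 36.2 az -8.5 d(fs)=[-0.001, 0.199, 0.047] turn=-0.010
```

>>> {"api": "jog_arm", "payload": {"deltas": [[[0,0.1,0.04,0],[0,0.06,0,0],[0,0.02,0,0]]]}}

```text
clock: 36.55
position: [592.2, 139.2, 51.5]
tool_rot: [-1.121, 1.334, -1.296]
ft_force: [-0.4, -0.3, -0.4]
gripper_width: 46.9
```

>>> {"api": "jog_arm", "payload": {"deltas": [[[0,0,0,0],[0,0,0,0],[0,0,0,0],[0,0,0,0]]], "hand": 0, "force": 35}}

```text
clock: 37.05
position: [592.7, 139.2, 52.1]
tool_rot: [-1.12, 1.333, -1.297]
ft_force: [1.0, -0.2, -0.8]
gripper_width: 24.8
```

```bash
python3 -c "
from h import *
s=robot.sense();print(s['position'],s['gripper_width'],s['ft_force']);tilt()"
```

```text
[592.66759404 139.16699176  52.10638462] 24.847037196252174 [ 1.02149751 -0.23600316 -0.78355396]
ydir [-0.003  0.025 -1.   ] deg 1.44
```

>>> {"api": "jog_arm", "payload": {"deltas": [[[0,-0.05,0,0],[0,-0.05,0,0],[0,-0.05,0,0],[0,0,0,0],[0,0,0,0]]]}}

```text
clock: 37.67
position: [592.4, 139.0, 61.9]
tool_rot: [-1.12, 1.333, -1.297]
ft_force: [0.2, -0.6, -1.3]
gripper_width: 24.9
```

```bash
python3 -c "
from h import *
s=robot.sense();print(s['position'],s['gripper_width'],s['ft_force']);tilt()
snap('scene','s18.png');a=cv2.imread('pics/s18.png')[130:290,230:390]; cv2.imwrite('pics/s18z.png',cv2.resize(a,None,fx=3.7,fy=3.7,interpolation=cv2.INTER_CUBIC))"
```

```text
[592.41396125 138.96756395  61.93733495] 24.898075183750496 [ 0.22310599 -0.56739181 -1.31700554]
ydir [-0.003  0.025 -1.   ] deg 1.45
```

View pics/s18z.png

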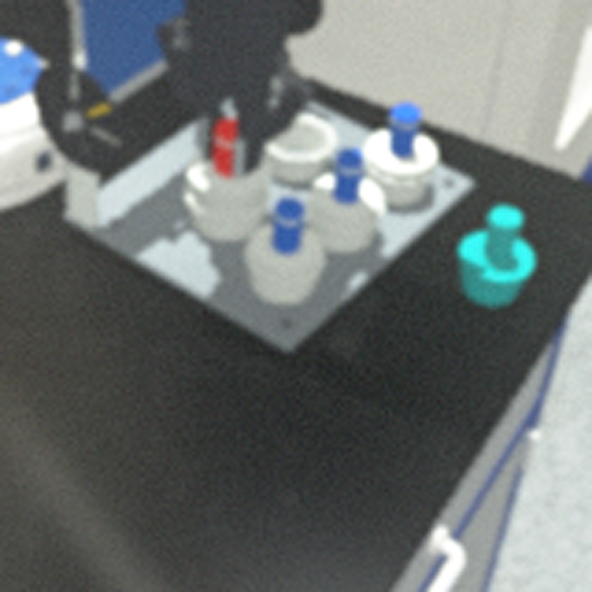

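It has risen about 9.8 mm freely. Now I'll lower it home.

>>> {"api": "jog_arm", "payload": {"deltas": [[[0,0.05,0,0],[0,0.05,0,0],[0,0.05,0,0],[0,0.02,0,0]]]}}

```text
clock: 38.22
position: [592.8, 139.2, 51.5]
tool_rot: [-1.12, 1.332, -1.297]
ft_force: [-4.8, -1.8, 13.3]
gripper_width: 25.2
```

```bash
python3 -c "
from h import *
s=robot.sense();print(s['position'],s['gripper_width'],s['ft_force']);tilt()"
```

```text
[592.8101025  139.17617591  51.49712434] 25.231339459174848 [-4.78217225 -1.78621675 13.33062277]
ydir [-0.002  0.025 -1.   ] deg 1.44
```

>>> {"api": "jog_arm", "payload": {"deltas": [[[0,0,0,0],[0,0,0,0],[0,-0.3,0,0],[0,-0.5,0,0],[0,-0.6,0,0],[0,-0.6,0,0],[0,-0.6,0,0],[0,-0.6,0,0],[0,-0.6,0,0],[0,-0.6,0,0],[0,-0.3,0,0],[0,0,0,0]]], "hand": 0.4}}

```text
clock: 39.72
position: [591.7, 131.6, 354.8]
tool_rot: [-1.112, 1.327, -1.3]
ft_force: [-0.4, 0.4, -1.0]
gripper_width: 34.4
```

```bash
python3 -c "
from h import *
tilt();snap('wrist','w19.png');to([678.4,79,350],-7.6);to([678.4,79,294],-7.6)
T=dict(np.load('pics/t16.npz'))
"
```

```text
ydir [ 0.007  0.026 -1.   ] deg 1.55
clock 39.8 az -8.5 d(fs)=[0.655, 0.049, 1.561] turn=-0.010
clock 39.8 az -8.5 d(fs)=[0.679, 0.982, 1.56] turn=-0.010
```

View pics/w19.png

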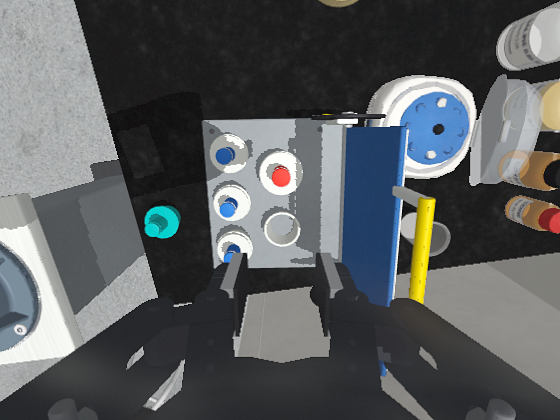

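>>> {"api": "jog_arm", "payload": {"deltas": [[[0.1,0,0.25,-0.01],[0.2,0,0.4,0],[0.2,0,0.4,0],[0.13,0,0.35,0],[0.02,0,0.12,0]]]}}

```text
clock: 40.4
position: [680.3, 77.0, 347.4]
tool_rot: [-1.129, 1.318, -1.283]
ft_force: [0.1, 1.5, -0.5]
gripper_width: 34.0
```

```bash
python3 -c "
from h import *
W=dict(np.load('pics/w19.npz'));print(pix2(W,[[428,200],[418,300]],310).round(1))
tilt();snap('wrist','w20.png');to([678.4,79,294],-7.6)
"
```

```text
[[688.2 144.  310. ]
 [679.5  73.  310. ]]
ydir [-0.002  0.025 -1.   ] deg 1.45
clock 40.5 az -7.4 d(fs)=[-0.005, 0.888, -0.033] turn=0.002
```

View pics/w20.png

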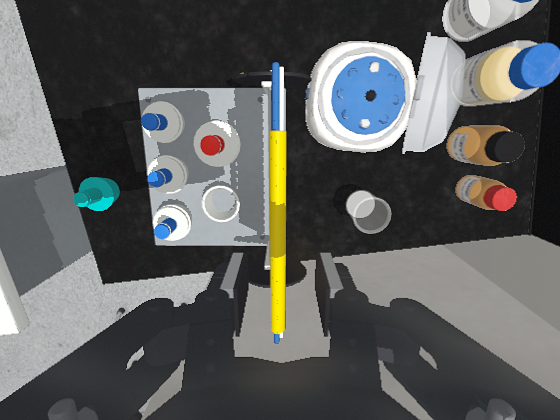

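>>> {"api": "jog_arm", "payload": {"deltas": [[[0,0.2,-0.03,0],[0,0.25,0,0],[0,0.25,0,0],[0,0.15,0,0]]]}}

```text
clock: 40.95
position: [677.0, 79.8, 292.2]
tool_rot: [-1.131, 1.318, -1.281]
ft_force: [0.1, 0.3, 0.4]
gripper_width: 34.4
```

>>> {"api": "jog_arm", "payload": {"deltas": [[[0,0,0,0],[0,0,0,0],[0,0,0,0],[0,0,0,0]]], "hand": 0, "force": 40}}

```text
clock: 41.45
position: [676.8, 80.0, 291.8]
tool_rot: [-1.132, 1.319, -1.281]
ft_force: [0.0, 0.0, -2.7]
gripper_width: 8.7
```

```bash
python3 -c "
from h import *
s=robot.sense();p=s['position'];print(p,s['gripper_width'],s['ft_force']);tilt()
ux=np.array([np.cos(.134),-np.sin(.134)])
x=(p[:2]-[667.7,81.4])@ux; print(x, 105+np.sqrt(205**2-x*x)-p[2])
a=np.arange(1.62,.6,-.1);L=205/60
for i in range(len(a)-1): print(round(a[i+1],3), (L*np.array([np.sin(a[i])-np.sin(a[i+1]), np.cos(a[i])-np.cos(a[i+1])])).round(3))"
```

```text
[676.76750928  80.01093953 291.76363195] 8.678032392338059 [ 0.02600043  0.03690135 -2.71298688]
ydir [-0.004  0.025 -1.   ] deg 1.47
9.171800486488188 18.031089850727312
1.52 [ 0.    -0.342]
1.42 [ 0.034 -0.34 ]
1.32 [ 0.068 -0.335]
1.22 [ 0.101 -0.326]
1.12 [ 0.133 -0.314]
1.02 [ 0.164 -0.3  ]
0.92 [ 0.193 -0.282]
0.82 [ 0.22  -0.261]
0.72 [ 0.245 -0.238]
0.62 [ 0.268 -0.212]
```

>>> {"api": "jog_arm", "payload": {"deltas": [[[0,0,-0.3,0],[0,0.03,-0.34,0],[0,0.065,-0.335,0],[0,0.1,-0.325,0],[0,0,0,0]]]}}

```text
clock: 42.08
position: [600.4, 90.1, 281.5]
tool_rot: [-1.124, 1.312, -1.285]
ft_force: [1.4, 1.2, -8.4]
gripper_width: 8.3
```

```bash
cat > ang.py <<'E'
from h import *
s=robot.sense();p=s['position'];print(p,s['gripper_width'],s['ft_force']);tilt()
ux=np.array([np.cos(.134),-np.sin(.134)])
x=(p[:2]-[667.7,81.4])@ux; print('x',x,'a',np.arccos(-x/205),'off',105+np.sqrt(205**2-x*x)-p[2])
E
python3 ang.py
```

```text
[600.36053055  90.07945257 281.46231884] 8.325498432655301 [ 1.41269688  1.17126809 -8.43004702]
ydir [ 0.005  0.025 -1.   ] deg 1.48
x -67.89536894925045 a 1.2332245190185567 off 16.96782068492081
```

>>> {"api": "jog_arm", "payload": {"deltas": [[[0,0.13,-0.31,0],[0,0.16,-0.3,0],[0,0.19,-0.285,0],[0,0.21,-0.26,0],[0,0,0,0]]]}}

```text
clock: 42.7
position: [537.0, 98.7, 244.9]
tool_rot: [-1.114, 1.303, -1.292]
ft_force: [-2.4, -0.2, -1.7]
gripper_width: 8.1
```

```bash
python3 ang.py
```

```text
[537.03541258  98.6759026  244.86325389] 8.079985560664879 [-2.44347798 -0.20255545 -1.73718442]
ydir [ 0.018  0.024 -1.   ] deg 1.73
x -131.8012842940885 a 0.8724746944245151 off 17.150826552618696
```

>>> {"api": "jog_arm", "payload": {"deltas": [[[0,0.19,-0.2,0],[0,0.1,-0.1,0],[0,0,0,0]]]}}

```text
clock: 43.08
position: [522.4, 100.7, 230.5]
tool_rot: [-1.112, 1.299, -1.295]
ft_force: [-4.9, -0.4, 1.6]
gripper_width: 8.4
```

```bash
python3 ang.py; python3 -c "
from h import *
for n in('top','scene','wrist'): snap(n,n[0]+'21.png')
a=cv2.imread('pics/s21.png')[60:210,220:370]; cv2.imwrite('pics/s21z.png',cv2.resize(a,None,fx=4,fy=4,interpolation=cv2.INTER_CUBIC))
"
```

```text
[522.41396566 100.71177476 230.47735744] 8.350474614181852 [-4.89790722 -0.43256861  1.57032187]
ydir [ 0.022  0.023 -0.999] deg 1.84
x -146.56364735524315 a 0.7742514286541781 off 17.85476482713011
```

View pics/s21z.png

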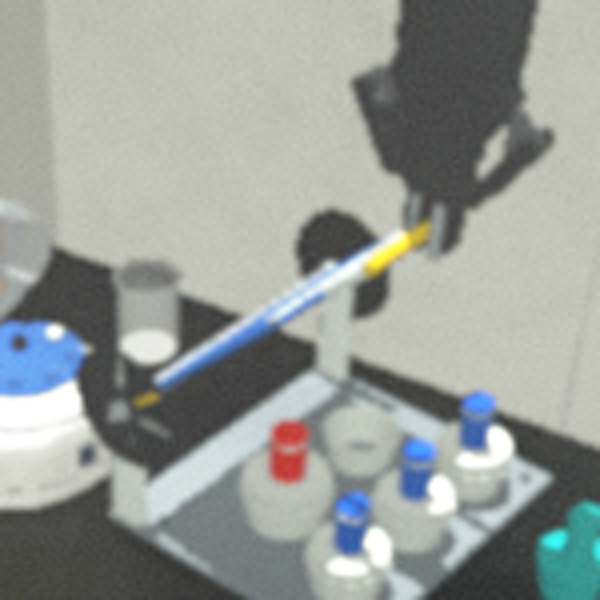

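View pics/w21.png

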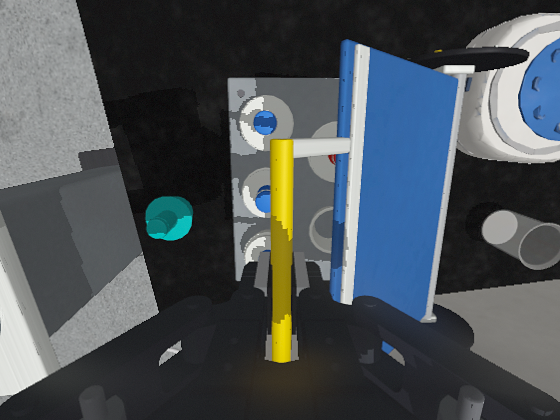

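>>> {"api": "jog_arm", "payload": {"deltas": [[[0,0.12,-0.11,0],[0,0.08,-0.07,0],[0,0.01,-0.01,0]]]}}

```text
clock: 43.6
position: [513.2, 101.9, 219.7]
tool_rot: [-1.109, 1.296, -1.297]
ft_force: [-3.4, -1.2, 1.4]
gripper_width: 8.3
```

```bash
python3 ang.py; python3 -c "
from h import *
for n in('top','scene','wrist'): snap(n,n[0]+'22.png')
a=cv2.imread('pics/s22.png')[60:210,220:370]; cv2.imwrite('pics/s22z.png',cv2.resize(a,None,fx=4,fy=4,interpolation=cv2.INTER_CUBIC))
"
```

```text
[513.2035044  101.92237168 219.74452142] 8.312184220169845 [-3.44414716 -1.16219244  1.41279388]
ydir [ 0.026  0.022 -0.999] deg 1.96
x -155.85327570614183 a 0.7070832532323184 off 18.42738422440746
```

View pics/s22z.png

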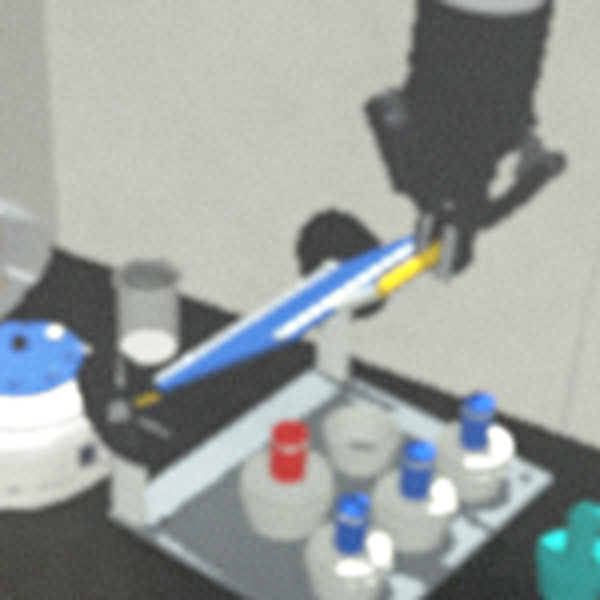

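View pics/t22.png

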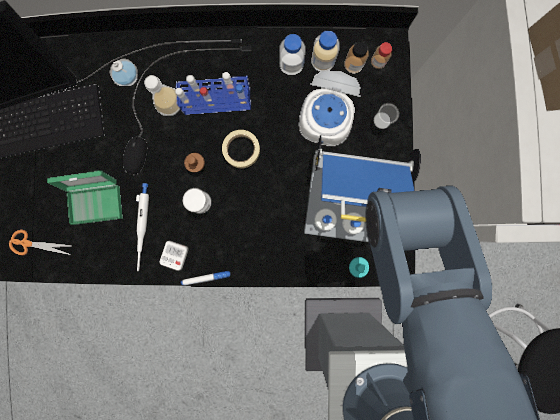

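```bash
python3 -c "
from h import *
S=dict(np.load('pics/s22.npz'));T=dict(np.load('pics/t22.npz'))
w=-.134;R=np.array([[np.cos(w),-np.sin(w)],[np.sin(w),np.cos(w)]])
for ad in (35,38,40,41,43,45):
  a=np.radians(ad)
  X=[]
  for r,y in((0,110),(165,110),(165,-110),(205,58)):
    xy=np.array([667.7,81.4])+R@np.array([-r*np.cos(a),y]); X.append([*xy,105+r*np.sin(a)])
  print(ad,((proj(S,X)-[220,60])*4+1.5).round().tolist(), proj(T,X)[1:].round(1).tolist())
"; python3 -c "
import cv2
a=cv2.imread('pics/t22.png')[140:250,290:430];cv2.imwrite('pics/t22z.png',cv2.resize(a,None,fx=5,fy=5,interpolation=cv2.INTER_CUBIC))"
```

```text
35 [[139.0, 401.0], [303.0, 361.0], [505.0, 222.0], [403.0, 313.0]] [[320.1, 204.1], [416.4, 217.2], [343.0, 221.5]]
38 [[139.0, 401.0], [297.0, 348.0], [500.0, 210.0], [395.0, 296.0]] [[320.8, 201.6], [417.8, 214.9], [344.0, 218.5]]
40 [[139.0, 401.0], [292.0, 339.0], [497.0, 203.0], [390.0, 285.0]] [[321.2, 199.8], [418.7, 213.2], [344.7, 216.3]]
41 [[139.0, 401.0], [290.0, 335.0], [495.0, 199.0], [387.0, 280.0]] [[321.4, 198.9], [419.1, 212.3], [345.1, 215.2]]
43 [[139.0, 401.0], [285.0, 327.0], [491.0, 191.0], [382.0, 269.0]] [[321.8, 197.0], [420.0, 210.5], [345.8, 212.9]]
45 [[139.0, 401.0], [280.0, 318.0], [487.0, 183.0], [375.0, 259.0]] [[322.3, 195.0], [420.9, 208.6], [346.5, 210.4]]
```

View pics/t22z.png

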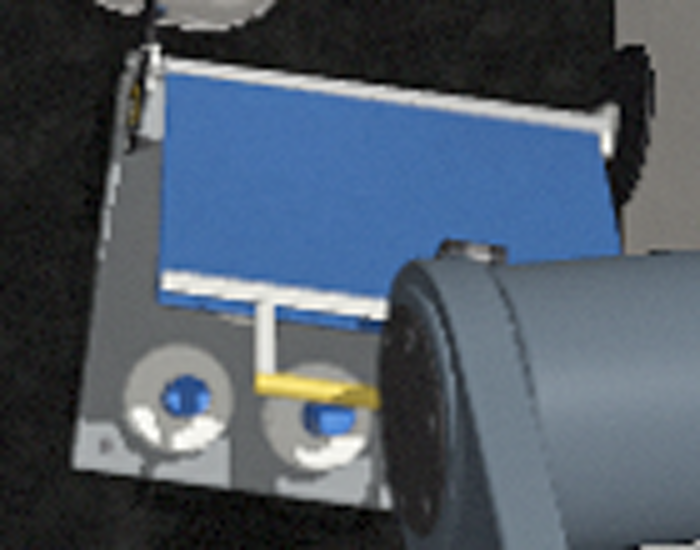

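>>> {"api": "jog_arm", "payload": {"deltas": [[[0,0,0,0],[0,0,0,0],[0,0,0,0],[0,-0.2,0,0],[0,-0.4,0,0],[0,-0.4,0,0],[0,-0.4,-0.3,0],[0,0,-0.5,0],[0,0,-0.5,0],[0,0,-0.5,0],[0,0,-0.3,0],[0,0,0,0]]], "hand": 0.34}}

```text
clock: 45.25
position: [385.2, 117.1, 310.0]
tool_rot: [-1.099, 1.29, -1.3]
ft_force: [0.9, 0.2, 0.1]
gripper_width: 29.0
```

```bash
python3 -c "
from h import *
for n in('top','scene','wrist'): snap(n,n[0]+'23.png')
a=cv2.imread('pics/s23.png')[60:210,220:370]; cv2.imwrite('pics/s23z.png',cv2.resize(a,None,fx=4,fy=4,interpolation=cv2.INTER_CUBIC))
a=cv2.imread('pics/t23.png')[140:250,290:430];cv2.imwrite('pics/t23z.png',cv2.resize(a,None,fx=5,fy=5,interpolation=cv2.INTER_CUBIC))"
```

```text
(no output)
```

View pics/s23z.png

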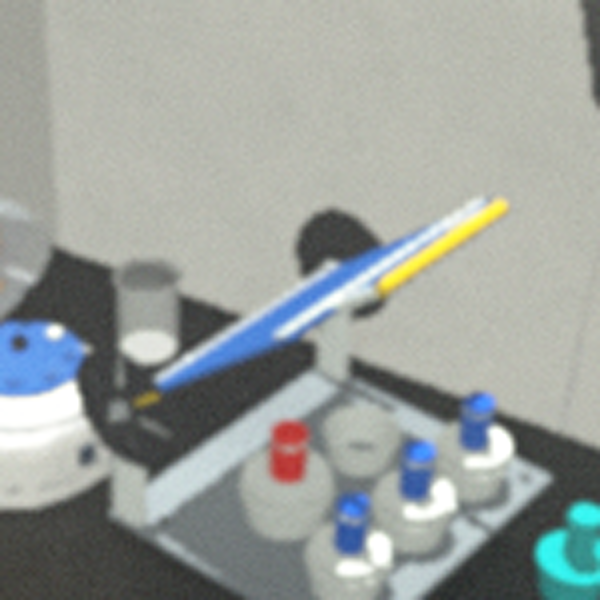

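View pics/t23z.png

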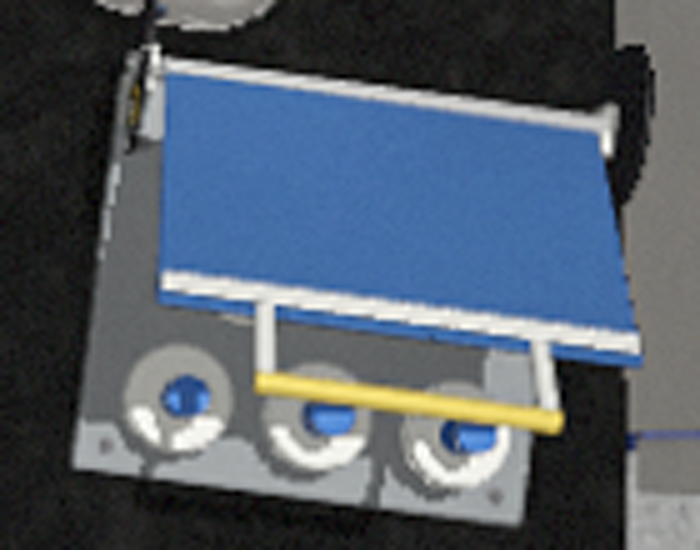

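View pics/w23.png

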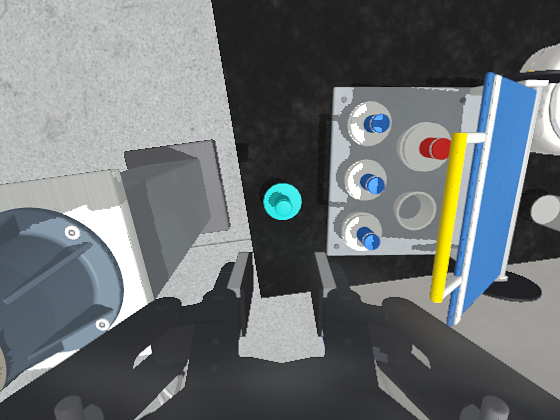

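```bash
python3 -c "
from bar import tri
from h import *
T=dict(np.load('pics/t23.npz'));S=dict(np.load('pics/s23.npz'));W=dict(np.load('pics/w23.npz'))
tz=lambda p:np.array(p)/5+[290,140]-.4
sz=lambda p:np.array(p)/4+[220,60]-.375
P=[]
for t,s,w in(([257,382],[381,288],[460,136]),([562,423],[506,207],[437,298])):
  X,r=tri([(T,tz(t)),(S,sz(s)),(W,w)]);print(X,r);P.append(X)
m=(P[0]+P[1])/2;print(m,'asin',np.degrees(np.arcsin((m[2]-105)/205)))
ux=np.array([np.cos(.134),-np.sin(.134)]);x=(m[:2]-[667.7,81.4])@ux;print(x,np.degrees(np.arctan2(m[2]-105,-x)))
" | tail -5
```

```text
(array([460.9,  45.9, 168. ]), [[0.3, -0.1], [-0.3, -0.7]]) (array([462.1,  42.5, 153.8]), [[0.0, -0.8], [-1.8, -0.3], [0.1, -0.2]])
[521.3 166.8 238. ] [[0.6, -0.4], [0.3, 0.0], [-0.4, -2.1]]
[503.7  37.5 238.1] [[-0.6, -0.4], [-0.4, -0.3], [-2.2, 2.0]]
[512.5  102.15 238.05] asin 40.46808540428864
-156.58088447962842 40.35524090638108
```

```bash
python3 -c "
from h import *
a=cv2.imread('pics/t23.png').astype(int);b=cv2.imread('pics/top0.png').astype(int)
d=abs(a-b).max(2); print('jar/timer diff px',(d[180:275,150:215]>40).sum())
c=vision.camera('top')['image'].astype(int); print('since t23',(abs(c-a).max(2)>50).sum())
print(robot.sense()['clock'],robot.sense()['ft_force']);job.sign_off()"
```

```text
jar/timer diff px 0
since t23 346
45.45 [ 0.19793182  0.17007471 -0.7586198 ]
the job is handed in; nothing more can be done
```

The job is done and handed in at about 45 s on the robot's clock. I folded the blue cover up to about 93°. The large stopper and all three small ones I could find are knob-up and home in cups of their own size. I then raised the large stopper about 10 mm; it came up freely with no sign of jamming, and I lowered it back home. Last, I folded the cover down to the yellow 40° mark and released it.

**Last checks:**
- **Cover:** it measured about 40.4° after release, triangulated from all three cameras.
- **Stoppers:** the fingers ended within 1 mm of the calculated seated height for each one. The final pictures show all four in their cups.
- **Timer and jar:** their area of the top picture is unchanged from the start.
- **Arm:** the gripper is clear and the force reading is near zero.

**Small disagreements:**
- **Tool tilt:** it drifted 1.5 to 2.7° off vertical during the work, and I could not correct that. It did not affect seating.
- **Picture change before hand-in:** the last top picture differed from one taken just before it in 346 pixels. I did not look into where. It may be camera noise, or the arm still settling.

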